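Fit the keyed adapter and load the bench holders

ROBOT

A 6-joint arm with a two-finger parallel gripper is mounted at the origin on a cart in front of the work surface, level with it; the furniture and walls round the work are solid. World frame = base frame: x ahead of the robot, y to its left, z up, the work surface at z = 0. Lengths are in m, angles in rad, forces in N, time in s.
With the tool pointing down it reaches from about 0.35 to 0.775 m from the base axis. Payload 5.5 kg.
Tool frame: the origin (TCP) lies on the mounting face of the last link; the fingertips stand 173 mm ahead of it and the grasp point (between the pads) lies 155 mm ahead of it (r.tcp_to_tips is the distance from the TCP to the fingertips, in m); z points along the fingers, y is the line along which they close (so a half turn about z gives the same grasp; the last joint's range is limited). The gripper opens to 85 mm and grips with 20 to 120 N. Pads are 22 mm wide; open, the fingers measure 114 mm over their backs; the gripper's body (76 mm by 85 mm) begins 54 mm behind the grasp point. The pads swing forward as they close: fully open they stand 13 mm farther back than shut.
Start: joints at [-1.309, 0.313, 0.046, 1.304, 0, 1.431], TCP at [0.225, -0.529, 0.405] pointing down, gripper open.
Joint ranges: [-2.76, 2.76], [-0.86, 1.69], [-1.03, 1.26], [-2.2, 2.34], [-1.47, 1.5], [-3.14, 3.14]. Speed limits (rad/s): [2.57, 2.57, 3.14, 3.14, 3.14, 3.14].

INTERFACE

Orientations are given as a rotation vector (axis times angle).
In Python, from rig import r gives the robot as it stands.
- The arm moves only by the tool play_rows, never from a script. Its argument "deltas" is a list of rows, each a list of 6 numbers: the shift along the tool's x, y, z scaled (see below), then the turn, a rotation vector about the tool's x, y, z scaled (see below). A call has 1 to 12 rows; each row shifts and turns the commanded pose from where the row before left it, along the tool's axes as they then stand; what a row does not reach is not made up. The controller multiplies each number of a shift by 80 cm and each number of a turn by 180 degrees. A row lasts 1/10 s, in which the tool goes at most 50 mm and 8.59 degrees, less where a joint would pass 70% of its speed; a pose out of reach is approached as far as the arm can. A call with a number of a shift or a turn outside -1 to 1 is refused whole. A call with a gripper value outside its range is refused whole. "claw" is the opening, from 0 (shut) to 1 (fully open), set as the call begins (left out, the last holds). The fingers move at their own pace and stop on an object; the grip force is fixed at half the most. Time passes only in rows, so rows that do not move let the fingers close. It gives the time, the measured TCP pose, the force, the opening and the grip force at its end, in the units of the state.
- r.get_obs(): the state, without advancing time (a new reading comes with each control period).
- r.snapshot(name): name is "scene" or "top" or "wrist"; returns a dict with "image" (420x560x3 uint8, red, green, blue), "depth" (420x560 float32, m along the optical axis (not along the pixel's ray), 0 where there is no reading), "fx", "fy", "cx", "cy" (pixels), "position" and "rotation" of the camera in the world; the wrist camera has in their place "tool_from_camera" (4x4, takes a point from camera to tool coordinates, whose origin is the TCP and whose axes are the flange's). Camera axes: x right, y up, looking along -z (the intrinsics and any distortion apply to the point x, -y, -z); pixel columns grow to the right and rows downward; lengths in m; the calibration is good to about 2 mm. The wrist camera is an equidistant fisheye: a pixel r from the principal point sees the ray r / f radians off the axis. A picture is of the moment at which its call begins: read the wrist's pose just before it.
- r.close_job(): hands the job in; it is judged then, once.
The state is a dict: "time_s": time; "qpos": joint angles; "joint_velocities": joint speeds; "tau": joint torques, N m; "ee_pos": TCP position; "orientation": TCP orientation; "wrist_force": force on the tool from outside, world axes, zero at the start; "torque": the same for the moment, N m; "gripper_width": finger opening in m; "grip_force": force on a finger pad.
Only numpy, scipy, OpenCV 4.12 (cv2) and the standard library are available. Lean on these libraries where they do the work, as an engineer would, in place of code of your own. Each camera call takes 0.05 s, during which the arm holds its last target. There are 200 camera calls.

TASK

Load the grey bench holders: seat the aluminium adapter fully down in the keyed base, with its two lugs in the base's two notches, let go of it, and only then stand the slim white-capped vial in the adapter's pocket. Also stand the white-lidded powder jar in the wide cup and the amber dropper bottle in the narrow cup, before or after, as you like. Set each thing down upright without dropping it, let go of everything, and leave the measuring glass and the squat black-capped vial where they stand.

Things in the scene. Friction and masses are not known exactly. Their poses are not given: they have to be found in the camera images.
- adapter: Loose aluminium adapter, about 150 g: upright round block 58 mm across, 42 mm tall, plain side. Top pocket 40 mm across, 14 mm deep (its floor 28 mm above the underside). Two opposite lugs at the foot, 14 mm wide, 14 mm tall, reach out along its +y and -y axes to 41 mm from its axis. Yaw within 0.6 rad of the world axes at the start. Origin: centre of the underside; z up.
- keyed_base: Grey holder for the adapter, fixed: black disc 100 mm across, 5 mm thick, with a grey round wall 66 mm across inside, 86 mm outside, top 17 mm above the worktop. Two opposite notches 23 mm wide are cut through the wall down to the disc on its +y and -y axes; the adapter fits either way round and stands on the disc. Yaw within 0.5 rad. Origin: centre of the underside; z up.
- slim_vial: Loose slim vial with a white screw cap, 23 mm across, 62 mm tall, 20 g, standing upright. Belongs in the adapter's pocket, where its underside stands 28 mm above the adapter's underside. Origin: centre of the underside; z up.
- powder_jar: Loose jar with a ribbed white lid, 52 mm across, 82 mm tall, about 110 g, standing upright. Belongs in the wide cup. Origin: centre of the underside; z up.
- wide_cup: Wide round grey plastic cup without notches, fixed to the worktop: 68 mm across inside, 78 mm outside, on a black foot 92 mm across; inner floor 5 mm and rim 15 mm above the worktop. Origin: centre of the underside; z up.
- dropper: Loose amber dropper bottle with a red rubber bulb, 55 g: body 27 mm across up to 64 mm high with its shoulder narrowing from about 45 mm, bulb 12 mm across, 91 mm tall in all; standing upright. Grip the body, below 45 mm. Belongs in the narrow cup. Origin: centre of the underside; z up.
- narrow_cup: Narrow round grey plastic cup without notches, fixed to the worktop: 42 mm across inside, 52 mm outside, on a black foot 66 mm across; inner floor 5 mm and rim 15 mm above the worktop. Origin: centre of the underside; z up.
- measuring_glass: Bystander: small empty measuring glass, 53 mm across at the rim, 56 mm tall. Leave it where it stands. Origin: centre of the underside.
- squat_vial: Bystander: squat vial with a black cap, 32 mm across, 50 mm tall. Leave it where it stands. Origin: centre of the underside.
Mind the look-alikes: they are no part of the job. Leave any purple look-alike of the adapter alone. What is shaped like the narrow_cup but blue is not meant.

How it is judged:
On the way, in this order (a step that is already met when the one before it is completed fails the run):
1. the adapter is seated in the keyed base, lugs in the notches, and let go (horizontal distance between adapter and keyed_base below 0.007 m and z of adapter in the frame of keyed_base below 0.008 m and angle between the y axis of adapter and the y axis of keyed_base, either way round below 0.25 rad and angle between adapter's own z axis and vertical below 0.08 rad and contact force between adapter and the fingers below 0.1 N), for 0.2 s.
2. the slim vial stands in the pocket of the seated adapter and is let go (horizontal distance between adapter and keyed_base below 0.007 m and z of adapter in the frame of keyed_base below 0.008 m and angle between the y axis of adapter and the y axis of keyed_base, either way round below 0.25 rad and angle between adapter's own z axis and vertical below 0.08 rad and horizontal distance between slim_vial and adapter below 0.011 m and z of slim_vial in the frame of adapter between 0.025 and 0.031 m and angle between slim_vial's own z axis and vertical below 0.1 rad and contact force between slim_vial and the fingers below 0.1 N), for 0.2 s.
At the end, for the whole second after the job is handed in: Adapter down on the keyed base's disc, lugs in notches; slim vial on the adapter's pocket floor, powder jar in the wide cup, dropper in the narrow cup: on the floor (3 mm), 10 mm from the axis, upright (0.08 to 0.1 rad), let go, at rest (horizontal distance between adapter and keyed_base below 0.007 m and z of adapter in the frame of keyed_base below 0.008 m and angle between the y axis of adapter and the y axis of keyed_base, either way round below 0.25 rad and angle between adapter's own z axis and vertical below 0.08 rad and horizontal distance between slim_vial and adapter below 0.011 m and z of slim_vial in the frame of adapter between 0.025 and 0.031 m and angle between each of slim_vial, powder_jar, dropper's own z axis and vertical below 0.1 rad and horizontal distance between powder_jar and wide_cup below 0.01 m and z of powder_jar in the frame of wide_cup between 0.002 and 0.008 m and horizontal distance between dropper and narrow_cup below 0.01 m and z of dropper in the frame of narrow_cup between 0.002 and 0.008 m and linear speed of each of adapter, powder_jar, dropper, slim_vial below 0.02 m/s and angular speed of each of adapter, powder_jar, dropper, slim_vial below 0.5 rad/s); the robot touches nothing.
It fails at once if the measuring glass is moved more than 20 mm or tipped (distance of measuring_glass from where it was at the start of the episode above 0.02 m or angle between measuring_glass's own z axis and vertical above 0.3 rad).
It fails at once if the squat vial is moved more than 20 mm or tipped (distance of squat_vial from where it was at the start of the episode above 0.02 m or angle between squat_vial's own z axis and vertical above 0.3 rad).
It fails at once if the adapter, vial, jar or dropper is dropped (moves faster than 0.6 m/s out of the fingers) ((contact force between adapter and the fingers below 0.1 N and linear speed of adapter above 0.6 m/s) or (contact force between powder_jar and the fingers below 0.1 N and linear speed of powder_jar above 0.6 m/s) or (contact force between dropper and the fingers below 0.1 N and linear speed of dropper above 0.6 m/s) or (contact force between slim_vial and the fingers below 0.1 N and linear speed of slim_vial above 0.6 m/s)).
It also fails if it takes over 128 s, if anything falls off the work surface, if the arm or the gripper's body presses on something with over 40 N, if the wrist force passes 120 N, or if a joint passes its speed limit or range.

## Working session

There is one attempt and no reset: what is moved stays moved. The work goes in short steps, Python scripts to look and compute and a tool call to move; the robot and the scene stay as the last step left them, time stands still between calls to the robot, and variables do not carry over. Pictures are saved under pics/ and viewed, at most 14 in all, crops included, and the job is handed in when it is done.

Besides the shell and the picture viewer there is one more tool, called after ">>>" by a JSON object that holds its "fn" and its "kwargs", one argument or row to a line. play_rows: Moves the arm, as the interface text tells. Its arguments: {"type":"object","properties":{"deltas":{"type":"array","items":{"type":"array","items":{"type":"number","minimum":-1,"maximum":1}}},"claw":{"type":"number"}},"required":["deltas"]}

```bash
ls; mkdir -p pics
python3 - <<'E'
from rig import r
import cv2,pickle
o=r.get_obs();print(o)
d={}
for n in("top","scene"):
    s=r.snapshot(n);d[n]=s
    cv2.imwrite(f"pics/{n}0.png",cv2.resize(s["image"][:,:,::-1],(800,600),interpolation=cv2.INTER_CUBIC))
    print(n,{k:v for k,v in s.items() if k not in("image","depth")})
pickle.dump(d,open("d0.pkl","wb"))
E
```

```text
pics
{'time_s': 0.0, 'qpos': array([-1.30860568e+00,  3.13958856e-01,  4.50074987e-02,  1.30361818e+00,
       -1.41363618e-05,  1.43121754e+00]), 'joint_velocities': array([ 0.00022706,  0.00070322, -0.00101883, -0.00039009,  0.00089874,
       -0.00026092]), 'tau': array([-3.13799792e-04, -4.80629182e+01,  2.98532313e+01,  1.96522521e-02,
       -8.69033511e-05,  1.16275220e-05]), 'ee_pos': array([ 0.22480049, -0.52901708,  0.40384391]), 'orientation': array([-3.07668312e+00, -6.26508910e-01,  1.92706881e-04]), 'wrist_force': array([ 0.5328942 ,  0.00248166, -0.92589106]), 'torque': array([-0.00086723,  0.04133789,  0.05211479]), 'grip_force': 0.0, 'gripper_width': 0.08543313095835633}
top {'fx': 415.5755430779034, 'fy': 415.5755430779034, 'cx': 281.7006185716058, 'cy': 203.74938191030964, 'position': array([ 0.27887728, -0.12681119,  1.11437445]), 'rotation': array([ 0.17743566, -0.17046356, -1.57014565])}
scene {'fx': 381.44262200402557, 'fy': 381.44262200402557, 'cx': 275.40701660261726, 'cy': 206.64911686090772, 'position': array([-0.09178145,  0.47121509,  0.56166515]), 'rotation': array([ 0.49600873, -1.17002839, -2.12221552])}
```

View pics/top0.png

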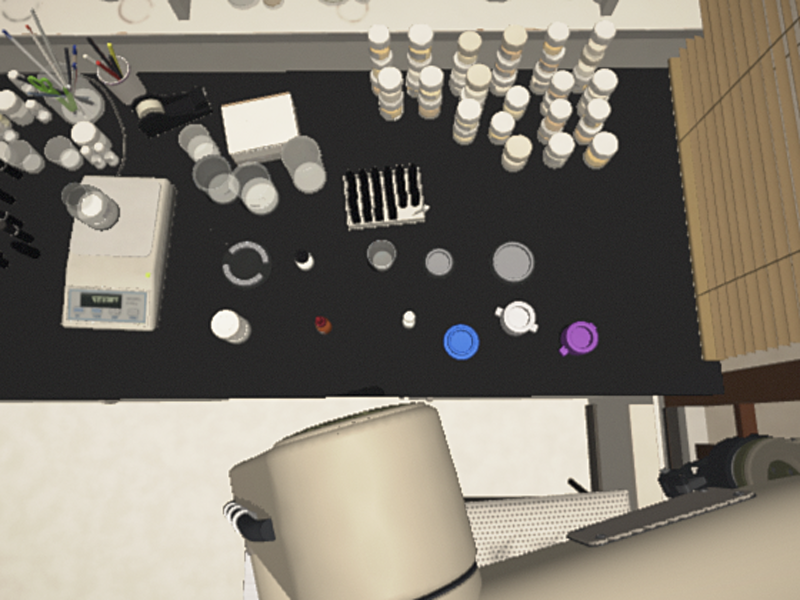

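View pics/scene0.png

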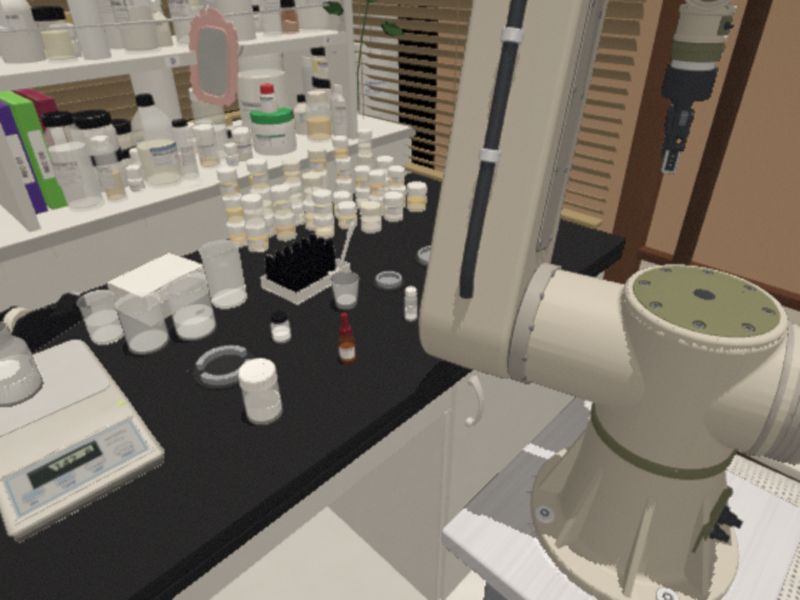

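Top view (800x600 px): keyed base (245,263), squat vial (304,259), measuring glass (381,255), grey narrow cup (438,262), wide cup (513,262), jar (229,325), dropper (322,325), slim vial (408,319), blue cup (461,341), aluminium adapter (518,318), purple adapter (581,337). I'll measure these from the depth and check an enlarged crop.

```bash
cat > h.py <<'E'
import numpy as np,cv2
from scipy.spatial.transform import Rotation as R
def cloud(s):
    d=s["depth"];v,u=np.mgrid[:d.shape[0],:d.shape[1]]
    p=np.stack([(u-s["cx"])/s["fx"]*d,-(v-s["cy"])/s["fy"]*d,-d],-1)
    return p@R.from_rotvec(s["rotation"]).as_matrix().T+s["position"]
def onplane(s,u,v,z):
    w=R.from_rotvec(s["rotation"]).as_matrix()@np.array([(u-s["cx"])/s["fx"],-(v-s["cy"])/s["fy"],-1])
    return s["position"]+w*(z-s["position"][2])/w[2]
def toolcam(o,s):
    T=np.eye(4);T[:3,:3]=R.from_rotvec(o["orientation"]).as_matrix();T[:3,3]=o["ee_pos"]
    return T@s["tool_from_camera"]
def fishplane(T,s,u,v,z):
    a=(u-s["cx"])/s["fx"];b=(v-s["cy"])/s["fy"];t=np.hypot(a,b);k=np.sin(t)/max(t,1e-9)
    w=T[:3,:3]@np.array([a*k,-b*k,-np.cos(t)])
    return T[:3,3]+w*(z-T[2,3])/w[2]
def world2fish(T,s,P):
    p=(np.asarray(P)-T[:3,3])@T[:3,:3];x,y,z=p[...,0],-p[...,1],-p[...,2]
    q=np.hypot(x,y);t=np.arctan2(q,z);return s["cx"]+s["fx"]*t*x/q,s["cy"]+s["fy"]*t*y/q
E
python3 - <<'E'
import pickle,cv2,numpy as np
from h import *
s=pickle.load(open("d0.pkl","rb"))["top"];C=cloud(s)
N=dict(base=(245,263,17,43),squat=(304,259,50,16),glass=(381,255,56,26),narrow=(438,262,15,26),wide=(513,262,15,39),jar=(229,325,82,26),dropper=(322,325,64,8),slim=(408,319,62,10),blue=(461,341,15,30),adapter=(518,318,42,29),purple=(581,337,42,29))
for n,(u,v,z,rad) in N.items():
    p=onplane(s,u*.7,v*.7,z/1e3)
    m=(np.hypot(C[...,0]-p[0],C[...,1]-p[1])<.06)&(abs(C[...,2]-z/1e3)<.005)
    q=C[m]
    lo,hi=(q.min(0),q.max(0)) if len(q) else (0,0)
    zl=C[(np.hypot(C[...,0]-p[0],C[...,1]-p[1])<.05)][:,2]
    print(n,p.round(3),len(q),np.round((lo+hi)/2,3)if len(q)else'',np.round(np.subtract(hi,lo),3),"zmax",zl.max().round(3),"zmed",np.median(zl).round(3),"r",np.hypot(*p[:2]).round(3))
i=s["image"][:,:,::-1]
c=cv2.resize(i[165:255,145:280],(800,533),interpolation=cv2.INTER_CUBIC);c2=cv2.resize(i[165:255,285:420],(800,533),interpolation=cv2.INTER_CUBIC)
cv2.imwrite("pics/cropB.png",c2)
E
```

```text
base [0.583 0.179 0.017] 253 [0.585 0.18  0.017] [0.086 0.085 0.01 ] zmax 0.022 zmed 0.006 r 0.61
squat [0.581 0.06  0.05 ] 66 [0.59  0.067 0.049] [0.025 0.025 0.008] zmax 0.053 zmed 0.001 r 0.584
glass [ 0.586 -0.083  0.056] 62 [ 0.59  -0.083  0.056] [0.05  0.051 0.009] zmax 0.062 zmed 0.002 r 0.592
narrow [ 0.583 -0.191  0.015] 105 [ 0.585 -0.192  0.015] [0.051 0.049 0.01 ] zmax 0.02 zmed 0.002 r 0.614
wide [ 0.582 -0.335  0.015] 170 [ 0.585 -0.334  0.015] [0.078 0.076 0.01 ] zmax 0.021 zmed 0.005 r 0.671
jar [0.452 0.183 0.082] 288 [0.455 0.191 0.081] [0.049 0.049 0.009] zmax 0.086 zmed 0.002 r 0.488
dropper [0.454 0.022 0.064] 24 [0.463 0.025 0.065] [0.017 0.015 0.007] zmax 0.092 zmed 0.0 r 0.454
slim [ 0.464 -0.133  0.062] 40 [ 0.471 -0.134  0.061] [0.016 0.016 0.007] zmax 0.064 zmed 0.0 r 0.483
blue [ 0.43  -0.231  0.015] 106 [ 0.432 -0.231  0.015] [0.049 0.051 0.009] zmax 0.021 zmed 0.002 r 0.488
adapter [ 0.468 -0.334  0.042] 202 [ 0.472 -0.334  0.042] [0.057 0.056 0.01 ] zmax 0.048 zmed 0.003 r 0.575
purple [ 0.432 -0.447  0.042] 218 [ 0.434 -0.447  0.042] [0.056 0.056 0.01 ] zmax 0.048 zmed 0.003 r 0.622
```

View pics/cropB.png

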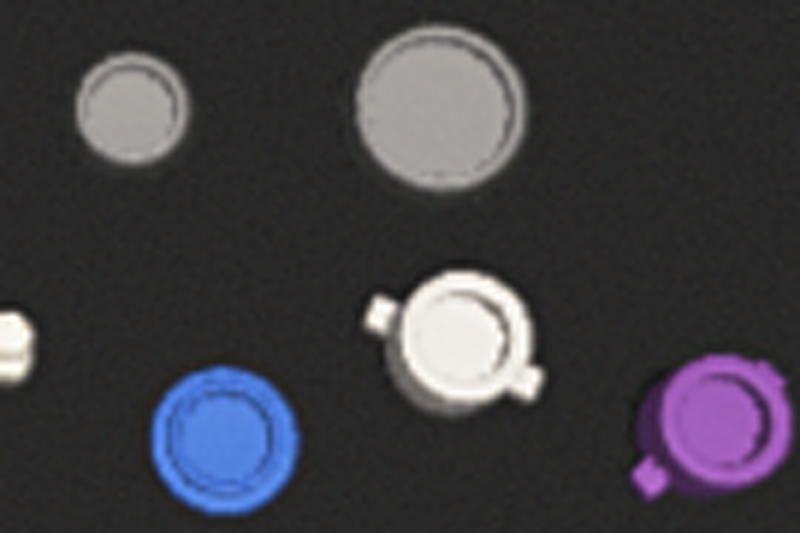

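The crop shows the grey narrow cup (132,108) and wide cup (440,107). The aluminium adapter is at (463,335) with lugs at (379,314) and (527,382). The blue cup (225,440) and the purple adapter (715,420) are the look-alikes, so I leave them alone. Next, the yaws of the adapter and the base.

Run:
```python
import pickle,cv2,numpy as np
from h import *
s=pickle.load(open("d0.pkl","rb"))["top"];C=cloud(s)
def crop2(u,v): return 285+u*135/800, 165+v*90/533
a=onplane(s,*crop2(379,314),.014);b=onplane(s,*crop2(527,382),.014);print(a,b,(a+b)/2,"yaw",np.arctan2(*(-(a-b)[[0]],(a-b)[[1]])))
i=s["image"][:,:,::-1]
# unwrap base ring at z=.017 r=38mm ; print brightness by angle
p0=np.array([.585,.180]);g=cv2.cvtColor(i,cv2.COLOR_BGR2GRAY).astype(np.float32)
Rm=R.from_rotvec(s["rotation"]).as_matrix()
def proj(P):
    q=(P-s["position"])@Rm; return s["cx"]+s["fx"]*q[:,0]/-q[:,2], s["cy"]-s["fy"]*q[:,1]/-q[:,2]
th=np.radians(np.arange(0,360,5));
P=np.stack([p0[0]+.038*np.cos(th),p0[1]+.038*np.sin(th),0*th+.016],1)
u,v=proj(P);b=cv2.remap(g,u.astype(np.float32)[None],v.astype(np.float32)[None],1)[0]
print([(int(np.degrees(t)),int(x)) for t,x in zip(th,b)])
cv2.imwrite("pics/cropA.png",cv2.resize(i[165:250,145:280],(800,504),interpolation=cv2.INTER_CUBIC))
```

```text
[ 0.48591596 -0.30339354  0.014     ] [ 0.45424526 -0.36882233  0.014     ] [ 0.47008061 -0.33610794  0.014     ] yaw [-0.45080505]
[(0, 177), (5, 157), (10, 152), (14, 159), (20, 158), (25, 143), (29, 161), (35, 157), (40, 158), (45, 162), (50, 154), (55, 85), (59, 46), (65, 49), (70, 48), (75, 48), (80, 48), (85, 46), (90, 56), (95, 135), (100, 168), (105, 163), (110, 162), (115, 164), (119, 158), (125, 157), (130, 162), (135, 160), (140, 160), (145, 164), (150, 163), (155, 159), (160, 171), (165, 166), (170, 160), (175, 160), (180, 157), (185, 161), (190, 159), (195, 158), (200, 169), (205, 166), (210, 163), (215, 158), (220, 156), (225, 165), (230, 149), (235, 80), (239, 46), (245, 48), (250, 49), (255, 48), (260, 47), (265, 56), (270, 95), (275, 157), (280, 166), (285, 159), (290, 162), (295, 162), (300, 165), (305, 170), (310, 162), (315, 158), (320, 168), (325, 162), (330, 161), (335, 161), (340, 159), (345, 155), (350, 159), (355, 171)]
```

View pics/cropA.png

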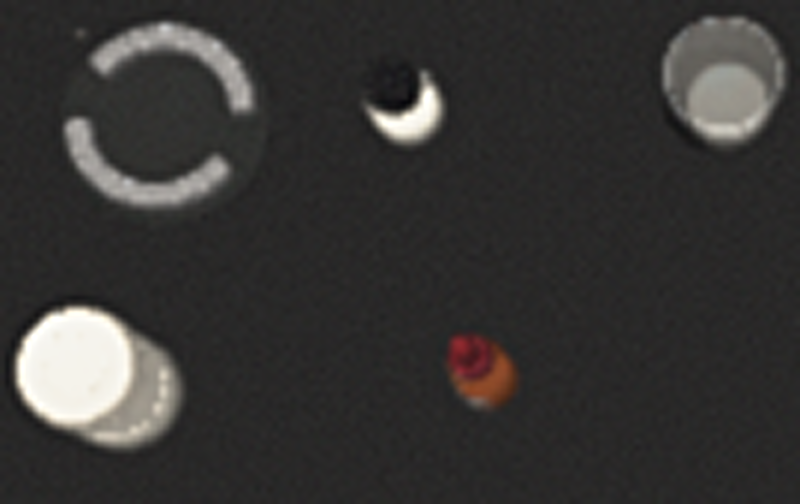

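Notches lie at about 73° and 253°, so the base yaw is about -0.29. The adapter yaw is about -0.45, and both fit the stated limits. Now a small planner that converts waypoints into rows.

```bash
cat > plan.py <<'E'
# usage: plan.py x,y,z,psi_deg [...]  psi: world angle of tool y (closing line); prints rows
import sys,json
from h import *
from rig import r
def Rd(psi):
    a=np.radians(psi);y=np.array([np.cos(a),np.sin(a),0]);z=np.array([0,0,-1.]);return np.stack([np.cross(y,z),y,z],1)
o=r.get_obs();p=o["ee_pos"].copy();M=R.from_rotvec(o["orientation"])
print("t",round(o["time_s"],2),"pos",p.round(4),"psi",np.degrees(np.arctan2(*M.as_matrix()[[1,0],1])).round(1),"q",o["qpos"].round(2),"F",o["wrist_force"].round(1),"w",round(o["gripper_width"],4),"g",round(o["grip_force"],1))
STEP=float(__import__("os").environ.get("STEP",.04))
for w in sys.argv[1:]:
    x=[float(c) for c in w.split(",")];t=np.array(x[:3]);G=R.from_matrix(Rd(x[3]))
    n=max(1,int(np.ceil(np.linalg.norm(t-p)/STEP)),int(np.ceil(np.degrees((M.inv()*G).magnitude())/7)))
    rows=[]
    for k in range(n,0,-1):
        d=np.round(M.inv().apply((t-p)/k)/.8,3);a=np.round((M.inv()*G).as_rotvec()/k/np.pi,3)
        rows.append([float(c)+0. for c in (*d,*a)]);p=p+M.apply(d*.8);M=M*R.from_rotvec(a*np.pi)
    print(w,n);
    for i in range(0,n,12): print(json.dumps(rows[i:i+12]))
E
python3 plan.py .471,-.335,.33,-25.8
```

```text
t 0.1 pos [ 0.2248 -0.529   0.4039] psi -67.0 q [-1.31  0.31  0.05  1.3  -0.    1.43] F [ 1.   0.3 -0.3] w 0.0856 g 0.0
.471,-.335,.33,-25.8 9
[[0.042, -0.011, 0.01, 0.0, 0.0, -0.025], [0.043, -0.008, 0.01, 0.0, 0.0, -0.025], [0.043, -0.005, 0.01, 0.0, 0.0, -0.026], [0.044, -0.001, 0.01, 0.0, 0.0, -0.025], [0.043, 0.002, 0.011, 0.0, 0.0, -0.026], [0.043, 0.006, 0.01, 0.0, 0.0, -0.025], [0.043, 0.009, 0.011, 0.0, 0.0, -0.026], [0.042, 0.013, 0.01, 0.0, 0.0, -0.025], [0.04, 0.015, 0.011, 0.0, 0.0, -0.026]]
```

>>> {"fn": "play_rows", "kwargs": {
  "deltas": [
    [0.042, -0.011, 0.01, 0, 0, -0.025],
    [0.043, -0.008, 0.01, 0, 0, -0.025],
    [0.043, -0.005, 0.01, 0, 0, -0.026],
    [0.044, -0.001, 0.01, 0, 0, -0.025],
    [0.043, 0.002, 0.011, 0, 0, -0.026],
    [0.043, 0.006, 0.01, 0, 0, -0.025],
    [0.043, 0.009, 0.011, 0, 0, -0.026],
    [0.042, 0.013, 0.01, 0, 0, -0.025],
    [0.04, 0.015, 0.011, 0, 0, -0.026],
    [0, 0, 0, 0, 0, 0],
    [0, 0, 0, 0, 0, 0]
  ]
}}

```text
time_s: 1.2
ee_pos: [0.4711, -0.3346, 0.3296]
orientation: [-2.659, -1.671, 0.001]
wrist_force: [0.1, -0.4, -0.8]
gripper_width: 0.0854
grip_force: 0.0
```

```bash
cat > look.py <<'E'
# look.py name cx cy z rad yaw_deg : wrist picture with the predicted circle and a lug line drawn
import sys
from h import *
from rig import r
n=sys.argv[1];o=r.get_obs();s=r.snapshot("wrist");T=toolcam(o,s)
import pickle;pickle.dump((o,s),open(n+".pkl","wb"))
i=cv2.resize(s["image"][:,:,::-1],None,fx=2,fy=2,interpolation=cv2.INTER_CUBIC)
t=np.linspace(0,2*np.pi,200)
def pt(P):
    u,v=world2fish(T,s,P);return np.stack([u*2+.5,v*2+.5],-1).round().astype(np.int32)
ctr=None
for a in sys.argv[2:]:
    x,y,z,rad,yaw=[float(c) for c in a.split(",")]
    cv2.polylines(i,[pt(np.stack([x+rad*np.cos(t),y+rad*np.sin(t),0*t+z],1))],True,(0,255,0),1)
    d=np.array([-np.sin(np.radians(yaw)),np.cos(np.radians(yaw)),0])*.041
    L=pt(np.array([[x,y,.014]+d*.8,[x,y,.014]+d,[x,y,.014]-d,[x,y,.014]-d*.8]))
    cv2.line(i,L[0],L[1],(0,0,255),1);cv2.line(i,L[2],L[3],(0,0,255),1)
    c=pt(np.array([x,y,z]));ctr=c if ctr is None else ctr
x0=int(np.clip(ctr[0]-400,0,1120-800));y0=int(np.clip(ctr[1]-300,0,840-600))
cv2.imwrite(f"pics/{n}.png",i[y0:y0+600,x0:x0+800]);print("crop origin(2x)",x0,y0,"centre",ctr-[x0,y0])
E
python3 look.py w1 .471,-.335,.042,.029,-25.8 .471,-.335,.042,.020,-25.8
```

```text
crop origin(2x) 160 118 centre [400 300]
```

View pics/w1.png

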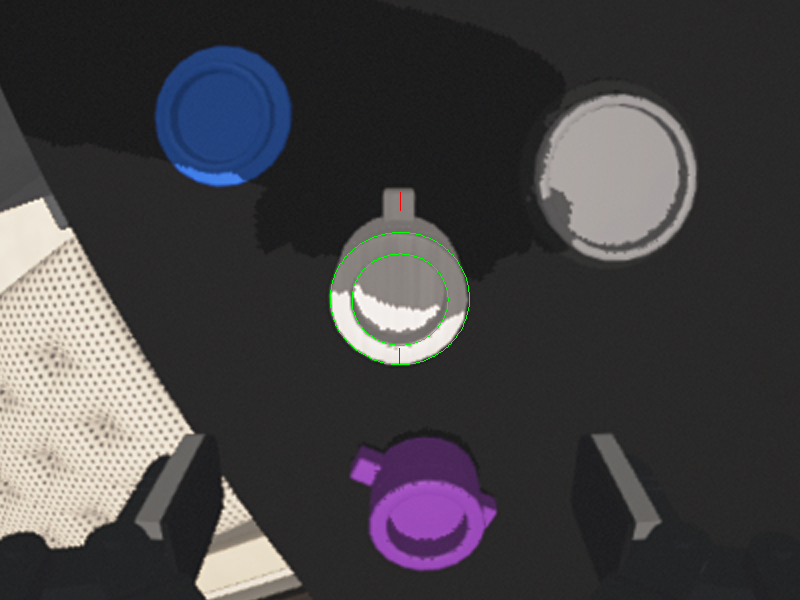

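The prediction matches: the adapter rim is at (400,300) and the lug at (399,203), in line. Descending to grip above the lugs.

>>> {"fn": "play_rows", "kwargs": {
  "deltas": [
    [0, 0, 0.045, 0, 0, 0],
    [0, 0, 0.045, 0, 0, 0],
    [0, 0, 0.045, 0, 0, 0],
    [0, 0, 0.027, 0, 0, 0],
    [0, 0, 0.015, 0, 0, 0],
    [0, 0, 0, 0, 0, 0]
  ],
  "claw": 1
}}

```text
time_s: 1.85
ee_pos: [0.4696, -0.3357, 0.1874]
orientation: [-2.66, -1.666, 0.001]
wrist_force: [-0.5, 0.5, 0.4]
gripper_width: 0.0856
grip_force: 0.0
```

>>> {"fn": "play_rows", "kwargs": {
  "deltas": [
    [0, 0, 0, 0, 0, 0],
    [0, 0, 0, 0, 0, 0],
    [0, 0, 0, 0, 0, 0],
    [0, 0, 0, 0, 0, 0],
    [0, 0, 0, 0, 0, 0],
    [0, 0, 0, 0, 0, 0],
    [0, 0, 0, 0, 0, 0],
    [0, 0, 0, 0, 0, 0]
  ],
  "claw": 0
}}

```text
time_s: 2.65
ee_pos: [0.4716, -0.3361, 0.1909]
orientation: [2.657, 1.668, 0.001]
wrist_force: [-0.6, -0.2, 6.4]
gripper_width: 0.0557
grip_force: 65.7
```

```bash
python3 plan.py .471,-.335,.27,-25.8 .585,.180,.27,-16.8; python3 -c "
from rig import r;print(r.tcp_to_tips)"
```

```text
t 2.65 pos [ 0.4716 -0.3361  0.1909] psi -25.8 q [-0.76  0.47 -0.28  0.82 -0.    1.26] F [-0.6 -0.2  6.4] w 0.0557 g 65.7
.471,-.335,.27,-25.8 2
[[0.0, 0.0, -0.049, 0.001, 0.0, 0.0], [0.001, -0.001, -0.05, 0.0, 0.001, 0.0]]
.585,.180,.27,-16.8 14
[[0.046, -0.011, 0.0, 0.0, 0.0, -0.004], [0.046, -0.01, 0.0, 0.0, 0.0, -0.004], [0.046, -0.01, 0.0, 0.0, 0.0, -0.003], [0.046, -0.009, 0.0, 0.0, 0.0, -0.004], [0.046, -0.009, 0.0, 0.0, 0.0, -0.003], [0.046, -0.008, 0.0, 0.0, 0.0, -0.004], [0.047, -0.008, 0.0, 0.0, 0.0, -0.003], [0.047, -0.007, 0.0, 0.0, 0.0, -0.004], [0.047, -0.007, 0.0, 0.0, 0.0, -0.003], [0.047, -0.006, 0.0, 0.0, 0.0, -0.004], [0.046, -0.005, 0.0, 0.0, 0.0, -0.003], [0.047, -0.005, 0.0, 0.0, 0.0, -0.004]]
[[0.047, -0.005, 0.0, 0.0, 0.0, -0.003], [0.046, -0.004, 0.001, 0.0, 0.0, -0.004]]
0.1734
```

>>> {"fn": "play_rows", "kwargs": {
  "deltas": [
    [0, 0, -0.02, 0, 0, 0],
    [0, 0, -0.04, 0, 0, 0],
    [0, 0, -0.04, 0, 0, 0],
    [0, 0, -0.04, 0, 0, 0],
    [0, 0, 0, 0, 0, 0]
  ]
}}

```text
time_s: 3.15
ee_pos: [0.4722, -0.3364, 0.3063]
orientation: [2.653, 1.666, 0.004]
wrist_force: [0.0, 0.1, -1.4]
gripper_width: 0.0556
grip_force: 64.9
```

>>> {"fn": "play_rows", "kwargs": {
  "deltas": [
    [0.046, -0.011, 0.0, 0.0, 0.0, -0.004],
    [0.046, -0.01, 0.0, 0.0, 0.0, -0.004],
    [0.046, -0.01, 0.0, 0.0, 0.0, -0.003],
    [0.046, -0.009, 0.0, 0.0, 0.0, -0.004],
    [0.046, -0.009, 0.0, 0.0, 0.0, -0.003],
    [0.046, -0.008, 0.0, 0.0, 0.0, -0.004],
    [0.047, -0.008, 0.0, 0.0, 0.0, -0.003],
    [0.047, -0.007, 0.0, 0.0, 0.0, -0.004],
    [0.047, -0.007, 0.0, 0.0, 0.0, -0.003],
    [0.047, -0.006, 0.0, 0.0, 0.0, -0.004],
    [0.046, -0.005, 0.0, 0.0, 0.0, -0.003],
    [0.047, -0.005, 0.0, 0.0, 0.0, -0.004]
  ]
}}

```text
time_s: 4.35
ee_pos: [0.5686, 0.108, 0.3002]
orientation: [-2.541, -1.847, 0.001]
wrist_force: [1.0, -1.0, -1.7]
gripper_width: 0.0554
grip_force: 64.7
```

>>> {"fn": "play_rows", "kwargs": {
  "deltas": [
    [0.047, -0.005, 0.0, 0.0, 0.0, -0.003],
    [0.046, -0.004, 0.0, 0.0, 0.0, -0.004],
    [0, 0, 0, 0, 0, 0],
    [0, 0, 0, 0, 0, 0],
    [0, 0, 0, 0, 0, 0]
  ]
}}

```text
time_s: 4.85
ee_pos: [0.5841, 0.1789, 0.3002]
orientation: [-2.522, -1.873, 0.002]
wrist_force: [-0.7, -0.3, -1.8]
gripper_width: 0.0555
grip_force: 64.7
```

```bash
python3 plan.py .585,.180,.215,-16.8; python3 look.py w2 .585,.180,.017,.033,-16.8 .585,.180,.017,.043,-16.8
```

```text
t 4.85 pos [0.5841 0.1789 0.3002] psi -16.8 q [ 0.17  0.43 -0.04  1.1  -0.    2.03] F [-0.7 -0.3 -1.8] w 0.0555 g 64.7
.585,.180,.215,-16.8 3
[[0.001, 0.0, 0.035, 0.0, 0.0, 0.0], [0.0, 0.0, 0.036, 0.0, 0.0, 0.0], [0.001, 0.001, 0.035, 0.0, 0.0, 0.0]]
crop origin(2x) 160 117 centre [400 300]
```

View pics/w2.png

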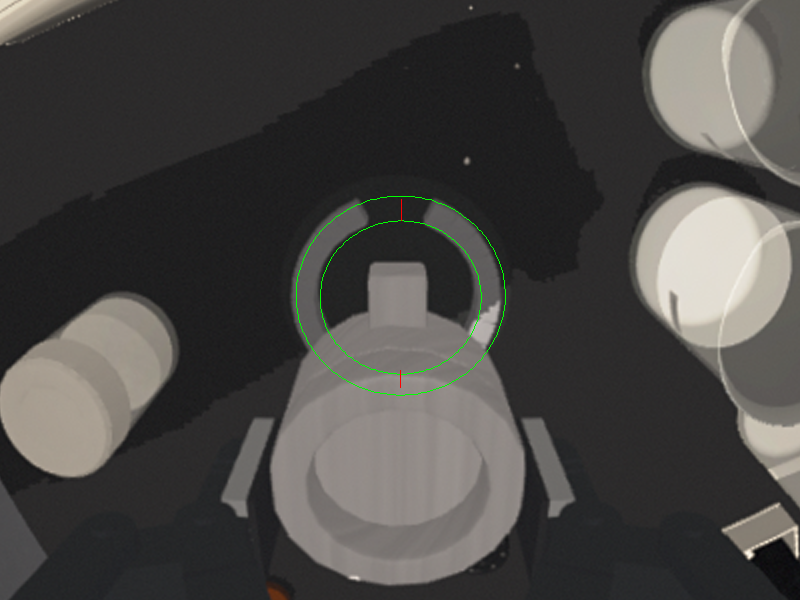

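The wrist view shows the base ring at x 291–500 px against a predicted 295–505, so the base is about 2 mm toward -x. The notch centre at x≈397 is consistent with that, so the yaw is right. Next I fit the ring and find the held adapter's offset in the tool.

Run:
```python
import pickle
from h import *
from scipy.optimize import least_squares
o,s=pickle.load(open("w2.pkl","rb"));T=toolcam(o,s)
g=cv2.cvtColor(s["image"],cv2.COLOR_RGB2GRAY).astype(np.float32)
def samp(P):
    u,v=world2fish(T,s,P);return cv2.remap(g,u.astype(np.float32).reshape(1,-1),v.astype(np.float32).reshape(1,-1),1).ravel()
c0=np.array([.583,.1805]);
E=[]
for t in np.radians(np.arange(-16.8-20,-16.8+200,4)):
    rr=np.arange(.036,.050,.0004);d=np.array([np.cos(t),np.sin(t)])
    b=samp(np.c_[c0+rr[:,None]*d,0*rr+.017]);k=np.argmin(np.diff(b)); 
    E.append((*(c0+(rr[k]+.0002)*d),np.diff(b)[k],np.degrees(t)))
E=np.array(E);E=E[E[:,2]<-8]
f=least_squares(lambda p:np.hypot(E[:,0]-p[0],E[:,1]-p[1])-.043,[.583,.18],loss="soft_l1",f_scale=.0005)
print("base",f.x,len(E),(f.fun*1e3).round(1))
# notch edges on r=.038
for w in(-1,1):
  for t0 in(73.2,):
    t=np.radians(t0+w*np.arange(8,30,.5));b=samp(np.c_[f.x[0]+.038*np.cos(t),f.x[1]+.038*np.sin(t),0*t+.016]);k=np.argmax(np.diff(b));print("notch edge",np.degrees(t[k]))
# lug in tool frame
M=R.from_rotvec(o["orientation"]).as_matrix()
tw=lambda P:np.asarray(P)@M.T+o["ee_pos"]
h=.191
x=np.arange(.030,.052,.0005);b=samp(tw(np.c_[x,0*x,0*x+h-.014]));k=np.argsort(-abs(np.diff(b)))[:2];print("lug outer x",x[k],np.diff(b)[k])
y=np.arange(-.015,.015,.0005)
for X in(.034,.038):
    b=np.diff(samp(tw(np.c_[0*y+X,y,0*y+h-.014])));print("lug sides",y[b.argmax()],y[b.argmin()])
P=tw([[0,0,h-.042],[.02,0,h-.042],[-.02,0,h-.042],[0,.02,h-.042],[0,-.02,h-.042],[-.029,0,h-.042]]);u,v=world2fish(T,s,P);print("pocket pred in w2 px",np.c_[u*2-160,v*2-117].round())
```

```text
base [0.5834639  0.18176647] 45 [ 0.4  0.3  0.2  0.1  0.  -0.1 -0.2 -0.2  0.1 -0.4 -0.5 -0.2 -0.3 -0.4
 -0.4 -0.1  0.2  0.2  0.1  0.   0.4  0.4  0.7  0.4  0.4  0.5  0.1 -0.2
 -0.1 -0.1 -0.4 -0.3 -0.2 -0.1 -0.1 -0.4 -0.3  0.2 -0.1  0.  -0.3  0.2
 -0.1  0.8  0.9]
notch edge 54.7
notch edge 91.7
lug outer x [0.045  0.0455] [-46.041992 -35.103516]
lug sides -0.007499999999999993 0.006000000000000019
lug sides -0.007499999999999993 0.006000000000000019
pocket pred in w2 px [[398. 495.]
 [399. 416.]
 [398. 563.]
 [489. 494.]
 [308. 494.]
 [398. 590.]]
```

```bash
cat >> h.py <<'E'
def fishcloud_tool(s):
    d=s["depth"];v,u=np.mgrid[:d.shape[0],:d.shape[1]]
    a=(u-s["cx"])/s["fx"];b=(v-s["cy"])/s["fy"];t=np.maximum(np.hypot(a,b),1e-9);k=np.tan(t)/t
    p=np.stack([a*k*d,-b*k*d,-d],-1);A=s["tool_from_camera"];return p@A[:3,:3].T+A[:3,3]
E
python3 - <<'E'
import pickle
from h import *
o,s=pickle.load(open("w2.pkl","rb"));C=fishcloud_tool(s)
q=C[(s["depth"]>0)&(abs(C[...,1])<.032)&(C[...,0]>-.035)&(C[...,0]<.05)&(C[...,2]>.135)&(C[...,2]<.2)]
h,e=np.histogram(q[:,2],np.arange(.135,.2,.002));print([(round(a,3),int(n)) for a,n in zip(e,h)])
for lo,hi in((.142,.154),(.156,.168),(.170,.184)):
    p=q[(q[:,2]>lo)&(q[:,2]<hi)];rad=np.hypot(p[:,0]-.001,p[:,1])
    p=p[rad<.027] if lo<.17 else p[p[:,0]>.033]
    if len(p)<10: print(lo,len(p));continue
    A=np.c_[p[:,:2],np.ones(len(p))]
    w=np.ones(len(p),bool)
    for _ in range(8):
        x=np.linalg.lstsq(A[w],p[w,2],rcond=None)[0];e_=abs(A@x-p[:,2]);w=e_<max(.001,np.median(e_))
    print(lo,len(p),w.sum(),x.round(4),"res",e_[w].std().round(5),"x range",p[w,0].min().round(4),p[w,0].max().round(4),"y",p[w,1].min().round(4),p[w,1].max().round(4))
E
```

```text
[(np.float64(0.135), 166), (np.float64(0.137), 160), (np.float64(0.139), 138), (np.float64(0.141), 137), (np.float64(0.143), 147), (np.float64(0.145), 134), (np.float64(0.147), 3449), (np.float64(0.149), 2471), (np.float64(0.151), 566), (np.float64(0.153), 491), (np.float64(0.155), 512), (np.float64(0.157), 464), (np.float64(0.159), 451), (np.float64(0.161), 2926), (np.float64(0.163), 1284), (np.float64(0.165), 173), (np.float64(0.167), 154), (np.float64(0.169), 152), (np.float64(0.171), 146), (np.float64(0.173), 141), (np.float64(0.175), 616), (np.float64(0.177), 371), (np.float64(0.179), 112), (np.float64(0.181), 122), (np.float64(0.183), 113), (np.float64(0.185), 103), (np.float64(0.187), 90), (np.float64(0.189), 32), (np.float64(0.191), 0), (np.float64(0.193), 0), (np.float64(0.195), 0), (np.float64(0.197), 0)]
0.142 4894 3989 [-0.0019  0.0039  0.1488] res 0.00026 x range -0.0259 0.0279 y -0.027 0.0269
0.156 4405 3491 [-0.0021  0.0041  0.1627] res 0.00026 x range -0.0194 0.015 y -0.0202 0.0197
0.17 658 493 [ 4.370e-02 -1.000e-04  1.751e-01] res 0.00028 x range 0.033 0.0424 y -0.0073 0.0065
```

Depth shows the adapter is held level, with its underside 190.7 mm ahead of the TCP and about 1 mm off along tool x. The base is at (.5835,.1815). Lowering.

>>> {"fn": "play_rows", "kwargs": {
  "deltas": [
    [0.001, -0.001, 0.03, 0, 0, 0],
    [0, 0, 0.03, 0, 0, 0],
    [0, 0, 0.025, 0, 0, 0],
    [0, 0, 0.015, 0, 0, 0],
    [0, 0, 0.01, 0, 0, 0],
    [0, 0, 0.005, 0, 0, 0],
    [0, 0, 0.005, 0, 0, 0],
    [0, 0, 0, 0, 0, 0],
    [0, 0, 0, 0, 0, 0]
  ]
}}

```text
time_s: 5.8
ee_pos: [0.5843, 0.1805, 0.2053]
orientation: [2.521, 1.874, 0.001]
wrist_force: [-0.9, 0.1, -2.2]
gripper_width: 0.0555
grip_force: 64.7
```

>>> {"fn": "play_rows", "kwargs": {
  "deltas": [
    [0, 0, 0.003, 0, 0, 0],
    [0, 0, 0.003, 0, 0, 0],
    [0, 0, 0.003, 0, 0, 0],
    [0, 0, 0.001, 0, 0, 0],
    [0, 0, 0, 0, 0, 0],
    [0, 0, 0, 0, 0, 0]
  ]
}}

```text
time_s: 6.4
ee_pos: [0.584, 0.1804, 0.1966]
orientation: [2.521, 1.874, -0.0]
wrist_force: [0.7, 0.7, -1.3]
gripper_width: 0.0555
grip_force: 64.7
```

>>> {"fn": "play_rows", "kwargs": {
  "deltas": [
    [0, 0, 0.001, 0, 0, 0],
    [0, 0, 0.001, 0, 0, 0],
    [0, 0, 0, 0, 0, 0]
  ]
}}

```text
time_s: 6.7
ee_pos: [0.5841, 0.1805, 0.1959]
orientation: [2.521, 1.874, 0.001]
wrist_force: [-2.5, -0.4, 4.5]
gripper_width: 0.0555
grip_force: 65.3
```

>>> {"fn": "play_rows", "kwargs": {
  "deltas": [
    [0, 0, 0, 0, 0, 0],
    [0, 0, 0, 0, 0, 0],
    [0, 0, 0, 0, 0, 0],
    [0, 0, 0, 0, 0, 0],
    [0, 0, 0, 0, 0, 0],
    [0, 0, 0, 0, 0, 0]
  ],
  "claw": 1
}}

```text
time_s: 7.3
ee_pos: [0.584, 0.1804, 0.195]
orientation: [2.521, 1.874, -0.0]
wrist_force: [-1.1, -0.2, 0.1]
gripper_width: 0.0853
grip_force: 0.0
```

>>> {"fn": "play_rows", "kwargs": {
  "deltas": [
    [0, 0, -0.02, 0, 0, 0],
    [0, 0, -0.04, 0, 0, 0],
    [0, 0, -0.05, 0, 0, 0],
    [0, 0, -0.05, 0, 0, 0],
    [0, 0, 0, 0, 0, 0],
    [0, 0, 0, 0, 0, 0]
  ]
}}

```text
time_s: 7.9
ee_pos: [0.5844, 0.1805, 0.3244]
orientation: [2.52, 1.873, 0.004]
wrist_force: [-0.8, -0.1, -0.3]
gripper_width: 0.0852
grip_force: 0.0
```

```bash
python3 look.py w3 .5835,.1815,.047,.029,-16.8 .5835,.1815,.047,.020,-16.8 .5835,.1815,.017,.043,-16.8; python3 plan.py .452,.190,.33,20
python3 - <<'E'
import pickle
from h import *
o,s=pickle.load(open("w3.pkl","rb"));C=fishcloud_tool(s)@R.from_rotvec(o["orientation"]).as_matrix().T+o["ee_pos"]
q=C[(s["depth"]>0)&(np.hypot(C[...,0]-.5835,C[...,1]-.1815)<.06)]
h,e=np.histogram(q[:,2],np.arange(0,.06,.002));print([(round(a,3),int(n)) for a,n in zip(e,h)])
t=q[(q[:,2]>.044)&(q[:,2]<.051)];print("top",t.min(0),t.max(0),np.median(t,0),"ctr",(t.min(0)+t.max(0))/2)
# slim vial / others visible
E
```

```text
crop origin(2x) 154 124 centre [400 300]
t 7.95 pos [0.5838 0.1804 0.3228] psi -16.8 q [ 0.17  0.42 -0.01  1.15 -0.    2.03] F [ 0.1 -1.3 -0.8] w 0.0856 g 0.0
.452,.190,.33,20 6
[[-0.006, -0.027, -0.001, 0.0, 0.0, -0.034], [-0.003, -0.027, -0.002, 0.0, 0.0, -0.034], [0.0, -0.028, -0.001, 0.0, 0.0, -0.034], [0.003, -0.027, -0.002, 0.0, 0.0, -0.034], [0.005, -0.027, -0.001, 0.0, 0.0, -0.034], [0.009, -0.026, -0.002, 0.0, 0.0, -0.034]]
[(np.float64(0.0), 2267), (np.float64(0.002), 140), (np.float64(0.004), 1621), (np.float64(0.006), 263), (np.float64(0.008), 40), (np.float64(0.01), 46), (np.float64(0.012), 52), (np.float64(0.014), 136), (np.float64(0.016), 1661), (np.float64(0.018), 437), (np.float64(0.02), 53), (np.float64(0.022), 25), (np.float64(0.024), 20), (np.float64(0.026), 34), (np.float64(0.028), 22), (np.float64(0.03), 68), (np.float64(0.032), 1319), (np.float64(0.034), 265), (np.float64(0.036), 79), (np.float64(0.038), 75), (np.float64(0.04), 71), (np.float64(0.042), 87), (np.float64(0.044), 215), (np.float64(0.046), 1647), (np.float64(0.048), 194), (np.float64(0.05), 0), (np.float64(0.052), 0), (np.float64(0.054), 0), (np.float64(0.056), 0)]
top [0.55519414 0.15257455 0.04400572] [0.61279538 0.21051105 0.04929409] [0.5847097  0.18398062 0.04712136] ctr [0.58399476 0.1815428  0.0466499 ]
```

View pics/w3.png

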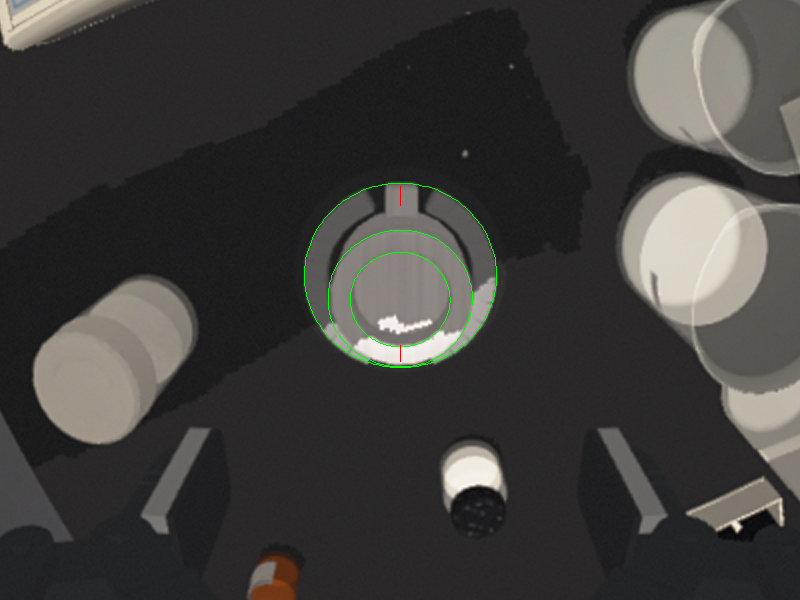

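Adapter seated: its top is at z=.047, the lug at (401,200) sits inside the notch, and it is centred at (.584,.1815). Next the dropper.

```bash
python3 plan.py .463,.025,.34,0
python3 - <<'E'
import pickle
from h import *
o,s=pickle.load(open("w3.pkl","rb"));C=fishcloud_tool(s)@R.from_rotvec(o["orientation"]).as_matrix().T+o["ee_pos"]
q=C[(s["depth"]>0)&(np.hypot(C[...,0]-.455,C[...,1]-.19)<.05)&(abs(C[...,2]-.082)<.003)]
print("jar top",q.min(0),q.max(0),(q.min(0)+q.max(0))/2)
E
```

```text
t 7.95 pos [0.5838 0.1804 0.3228] psi -16.8 q [ 0.17  0.42 -0.01  1.15 -0.    2.03] F [ 0.1 -1.3 -0.8] w 0.0856 g 0.0
.463,.025,.34,0 5
[[-0.046, -0.018, -0.004, 0.0, 0.0, -0.019], [-0.045, -0.02, -0.004, 0.0, 0.0, -0.019], [-0.043, -0.023, -0.004, 0.0, 0.0, -0.018], [-0.042, -0.026, -0.005, 0.0, 0.0, -0.019], [-0.041, -0.028, -0.004, 0.0, 0.0, -0.018]]
jar top [0.43051946 0.16796495 0.07902937] [0.48024621 0.21771023 0.08441171] [0.45538284 0.19283759 0.08172054]
```

>>> {"fn": "play_rows", "kwargs": {
  "deltas": [
    [-0.046, -0.018, -0.004, 0.0, 0.0, -0.019],
    [-0.045, -0.02, -0.004, 0.0, 0.0, -0.019],
    [-0.043, -0.023, -0.004, 0.0, 0.0, -0.018],
    [-0.042, -0.026, -0.005, 0.0, 0.0, -0.019],
    [-0.041, -0.028, -0.004, 0.0, 0.0, -0.018],
    [0, 0, 0, 0, 0, 0],
    [0, 0, 0, 0, 0, 0]
  ]
}}

```text
time_s: 8.65
ee_pos: [0.4622, 0.0243, 0.3387]
orientation: [-2.223, -2.217, 0.002]
wrist_force: [0.7, 0.7, 0.0]
gripper_width: 0.0855
grip_force: 0.0
```

```bash
python3 look.py w4 .463,.025,.0,.0135,0
cat > obj.py <<'E'
# obj.py pkl x y zlo zhi rad : bounding centre of depth points in a height band
import sys,pickle
from h import *
o,s=pickle.load(open(sys.argv[1]+".pkl","rb"));C=fishcloud_tool(s)@R.from_rotvec(o["orientation"]).as_matrix().T+o["ee_pos"]
x,y,lo,hi,rad=map(float,sys.argv[2:7])
q=C[(s["depth"]>0)&(np.hypot(C[...,0]-x,C[...,1]-y)<rad)&(C[...,2]>lo)&(C[...,2]<hi)]
print(len(q),q.min(0).round(4),q.max(0).round(4),"ctr",((q.min(0)+q.max(0))/2).round(4))
E
python3 obj.py w4 .463 .025 .08 .095 .03;python3 obj.py w4 .463 .025 .01 .045 .03;python3 plan.py
```

```text
crop origin(2x) 162 84 centre [400 300]
173 [0.4578 0.0246 0.0801] [0.4674 0.034  0.0921] ctr [0.4626 0.0293 0.0861]
363 [0.447  0.0189 0.0104] [0.4744 0.0412 0.045 ] ctr [0.4607 0.03   0.0277]
t 8.7 pos [0.4628 0.0248 0.3389] psi -0.1 q [-0.12  0.13 -0.35  1.09  0.    1.45] F [ 0.8 -0.5 -0.7] w 0.0852 g 0.0
```

View pics/w4.png

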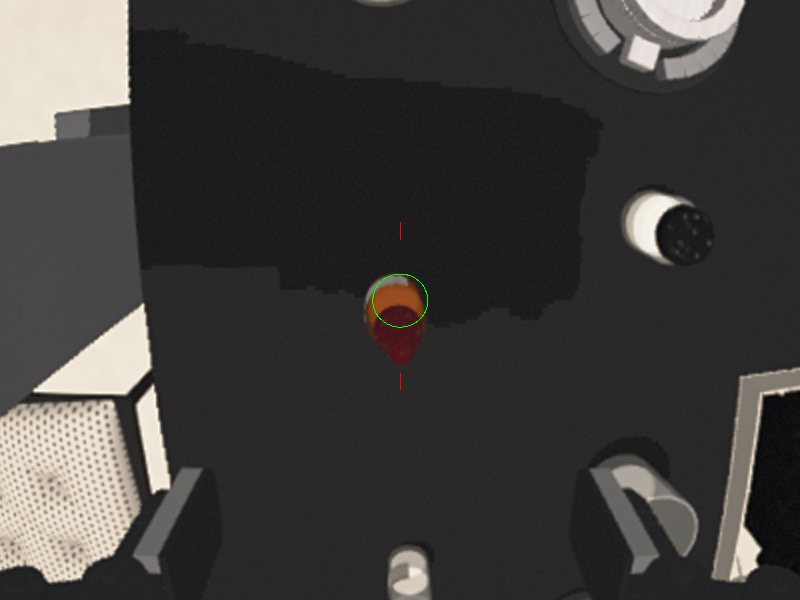

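The dropper body is near (396,298) and the bulb near (398,330), giving a centre of about (.461,.028). Descending and gripping.

>>> {"fn": "play_rows", "kwargs": {
  "deltas": [
    [0.004, -0.002, 0.04, 0, 0, 0],
    [0, 0, 0.045, 0, 0, 0],
    [0, 0, 0.045, 0, 0, 0],
    [0, 0, 0.03, 0, 0, 0],
    [0, 0, 0.021, 0, 0, 0],
    [0, 0, 0, 0, 0, 0],
    [0, 0, 0, 0, 0, 0]
  ]
}}

```text
time_s: 9.4
ee_pos: [0.4616, 0.0288, 0.1946]
orientation: [-2.22, -2.222, 0.001]
wrist_force: [1.1, 0.1, 0.8]
gripper_width: 0.0853
grip_force: 0.0
```

>>> {"fn": "play_rows", "kwargs": {
  "deltas": [
    [0, 0, 0, 0, 0, 0],
    [0, 0, 0, 0, 0, 0],
    [0, 0, 0, 0, 0, 0],
    [0, 0, 0, 0, 0, 0],
    [0, 0, 0, 0, 0, 0],
    [0, 0, 0, 0, 0, 0],
    [0, 0, 0, 0, 0, 0],
    [0, 0, 0, 0, 0, 0],
    [0, 0, 0, 0, 0, 0],
    [0, 0, 0, 0, 0, 0]
  ],
  "claw": 0
}}

```text
time_s: 10.4
ee_pos: [0.4615, 0.0279, 0.1959]
orientation: [2.221, 2.22, 0.001]
wrist_force: [-1.4, -0.7, 4.7]
gripper_width: 0.0241
grip_force: 58.5
```

```bash
python3 plan.py .461,.028,.30,0 .585,-.192,.30,0
```

```text
t 10.4 pos [0.4615 0.0279 0.1959] psi -0.0 q [-0.11  0.28 -0.57  0.73 -0.    1.46] F [-1.4 -0.7  4.7] w 0.0241 g 58.5
.461,.028,.30,0 3
[[0.0, 0.0, -0.043, 0.0, 0.0, 0.0], [0.0, 0.0, -0.044, 0.0, 0.0, 0.0], [0.0, 0.0, -0.043, 0.0, 0.0, 0.0]]
.585,-.192,.30,0 7
[[-0.039, 0.022, 0.0, 0.0, 0.0, 0.0], [-0.039, 0.022, 0.0, 0.0, 0.0, 0.0], [-0.039, 0.022, 0.0, 0.0, 0.0, 0.0], [-0.039, 0.022, 0.0, 0.0, 0.0, 0.0], [-0.04, 0.022, 0.0, 0.0, 0.0, 0.0], [-0.039, 0.022, 0.0, 0.0, 0.0, 0.0], [-0.04, 0.023, 0.0, 0.0, 0.0, 0.0]]
```

>>> {"fn": "play_rows", "kwargs": {
  "deltas": [
    [0, 0, -0.03, 0, 0, 0],
    [0, 0, -0.045, 0, 0, 0],
    [0, 0, -0.045, 0, 0, 0],
    [-0.039, 0.022, -0.01, 0, 0, 0],
    [-0.039, 0.022, 0, 0, 0, 0],
    [-0.039, 0.022, 0, 0, 0, 0],
    [-0.039, 0.022, 0, 0, 0, 0],
    [-0.04, 0.022, 0, 0, 0, 0],
    [-0.039, 0.022, 0, 0, 0, 0],
    [-0.04, 0.023, 0, 0, 0, 0],
    [0, 0, 0, 0, 0, 0],
    [0, 0, 0, 0, 0, 0]
  ]
}}

```text
time_s: 11.6
ee_pos: [0.5851, -0.1927, 0.2986]
orientation: [-2.223, -2.219, 0.0]
wrist_force: [-0.1, 0.1, -0.3]
gripper_width: 0.0245
grip_force: 59.1
```

```bash
python3 look.py w5 .585,-.192,.015,.026,0 .585,-.192,.015,.021,0; python3 obj.py w5 .585 -.192 .012 .018 .04;python3 plan.py
python3 - <<'E'
import pickle
from h import *
o,s=pickle.load(open("w5.pkl","rb"));C=fishcloud_tool(s)
q=C[(s["depth"]>0)&(abs(C[...,1])<.012)&(abs(C[...,0])<.025)&(C[...,2]>.09)&(C[...,2]<.21)]
for z in np.arange(.1,.21,.01):
    p=q[abs(q[:,2]-z)<.005]
    if len(p): print(z.round(3),len(p),p.min(0).round(4),p.max(0).round(4))
E
```

```text
crop origin(2x) 159 120 centre [400 300]
1084 [ 0.5582 -0.2168  0.0121] [ 0.6095 -0.1655  0.0171] ctr [ 0.5838 -0.1911  0.0146]
t 11.65 pos [ 0.5847 -0.1919  0.2987] psi -0.0 q [-0.45  0.44 -0.03  1.1   0.    1.12] F [-0.8  0.7 -1.7] w 0.0241 g 59.1
0.1 945 [ 0.0038 -0.012   0.095 ] [0.018  0.012  0.1049]
0.11 722 [-0.0012 -0.012   0.1051] [0.0174 0.012  0.115 ]
0.12 430 [ 0.0012 -0.0042  0.115 ] [0.0068 0.0058 0.125 ]
0.13 1158 [-0.0055 -0.0091  0.125 ] [0.0102 0.0119 0.135 ]
0.14 652 [-0.0118 -0.0099  0.135 ] [0.0108 0.012  0.145 ]
0.15 1287 [-0.0113 -0.012   0.145 ] [0.0136 0.012  0.155 ]
0.16 600 [-0.011 -0.012  0.155] [0.0142 0.012  0.165 ]
0.17 415 [ 0.0043 -0.012   0.165 ] [0.0139 0.012  0.175 ]
0.18 313 [ 0.0034 -0.012   0.175 ] [0.0133 0.012  0.1849]
0.19 273 [ 0.0031 -0.0119  0.1851] [0.0126 0.0116 0.195 ]
0.2 10 [ 0.0053 -0.0085  0.195 ] [0.0114 0.0099 0.1961]
```

View pics/w5.png

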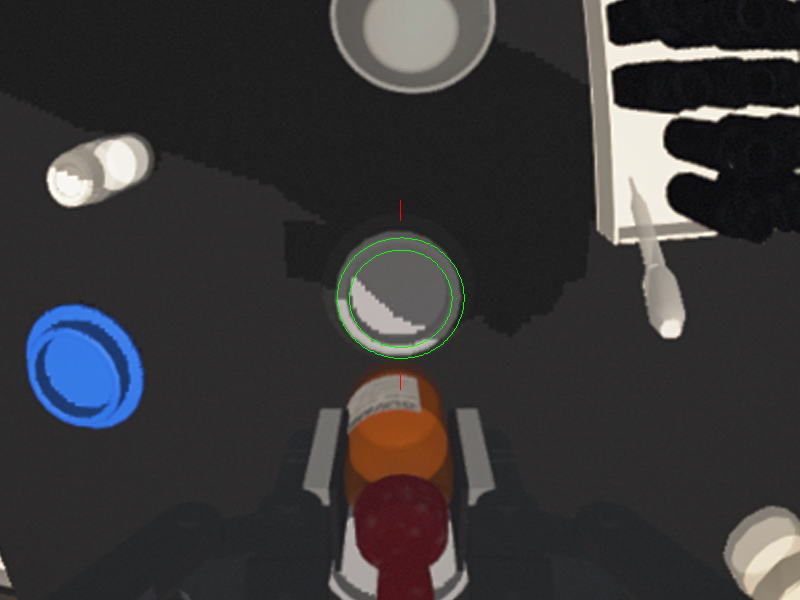

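Narrow cup at (.584,-.191), and the dropper is held upright and centred with its base 196 mm ahead of the TCP. Lowering to the cup floor.

>>> {"fn": "play_rows", "kwargs": {
  "deltas": [
    [0.001, -0.001, 0.03, 0, 0, 0],
    [0, 0, 0.035, 0, 0, 0],
    [0, 0, 0.03, 0, 0, 0],
    [0, 0, 0.015, 0, 0, 0],
    [0, 0, 0.005, 0, 0, 0],
    [0, 0, 0.004, 0, 0, 0],
    [0, 0, 0.002, 0, 0, 0],
    [0, 0, 0, 0, 0, 0],
    [0, 0, 0, 0, 0, 0]
  ]
}}

```text
time_s: 12.55
ee_pos: [0.5847, -0.1914, 0.2032]
orientation: [2.221, 2.22, 0.001]
wrist_force: [-0.5, -0.2, -0.8]
gripper_width: 0.0243
grip_force: 59.1
```

>>> {"fn": "play_rows", "kwargs": {
  "deltas": [
    [0, 0, 0.001, 0, 0, 0],
    [0, 0, 0.001, 0, 0, 0],
    [0, 0, 0, 0, 0, 0]
  ]
}}

```text
time_s: 12.85
ee_pos: [0.5845, -0.1914, 0.201]
orientation: [2.221, 2.22, 0.0]
wrist_force: [-0.5, -0.2, 0.4]
gripper_width: 0.0244
grip_force: 59.3
```

>>> {"fn": "play_rows", "kwargs": {
  "deltas": [
    [0, 0, 0.001, 0, 0, 0],
    [0, 0, 0, 0, 0, 0]
  ]
}}

```text
time_s: 13.05
ee_pos: [0.5845, -0.1914, 0.2009]
orientation: [2.221, 2.22, 0.0]
wrist_force: [-1.5, 0.7, 5.6]
gripper_width: 0.0243
grip_force: 60.0
```

>>> {"fn": "play_rows", "kwargs": {
  "deltas": [
    [0, 0, 0, 0, 0, 0],
    [0, 0, 0, 0, 0, 0],
    [0, 0, 0, 0, 0, 0],
    [0, 0, 0, 0, 0, 0],
    [0, 0, 0, 0, 0, 0],
    [0, 0, 0, 0, 0, 0],
    [0, 0, 0, 0, 0, 0]
  ],
  "claw": 1
}}

```text
time_s: 13.75
ee_pos: [0.5844, -0.1912, 0.1998]
orientation: [-2.222, -2.221, 0.0]
wrist_force: [-0.7, -0.5, -0.5]
gripper_width: 0.0854
grip_force: 0.0
```

>>> {"fn": "play_rows", "kwargs": {
  "deltas": [
    [0, 0, -0.02, 0, 0, 0],
    [0, 0, -0.04, 0, 0, 0],
    [0, 0, -0.05, 0, 0, 0],
    [0, 0, -0.05, 0, 0, 0],
    [0, 0, -0.02, 0, 0, 0],
    [0, 0, 0, 0, 0, 0],
    [0, 0, 0, 0, 0, 0]
  ]
}}

```text
time_s: 14.45
ee_pos: [0.5843, -0.1911, 0.3435]
orientation: [2.222, 2.221, -0.0]
wrist_force: [-0.2, 0.4, -0.5]
gripper_width: 0.0855
grip_force: 0.0
```

```bash
python3 look.py w6 .5838,-.1911,.015,.026,0; python3 obj.py w6 .584 -.191 .08 .1 .03;python3 obj.py w6 .584 -.191 .02 .045 .03;python3 obj.py w6 .471 -.134 .055 .07 .03;python3 plan.py .470,-.134,.33,0
```

```text
crop origin(2x) 158 91 centre [400 300]
194 [ 0.5811 -0.1948  0.08  ] [ 0.5909 -0.1855  0.0973] ctr [ 0.586  -0.1901  0.0887]
191 [ 0.5699 -0.1952  0.02  ] [ 0.5971 -0.1782  0.045 ] ctr [ 0.5835 -0.1867  0.0325]
422 [ 0.46   -0.1418  0.055 ] [ 0.4793 -0.1228  0.0639] ctr [ 0.4696 -0.1323  0.0594]
t 14.5 pos [ 0.584  -0.191   0.3425] psi -0.0 q [-0.45  0.41  0.04  1.2  -0.    1.12] F [ 0.2 -0.6 -0.3] w 0.0854 g 0.0
.470,-.134,.33,0 4
[[0.018, -0.036, 0.004, 0.0, 0.0, 0.0], [0.018, -0.035, 0.004, 0.0, 0.0, 0.0], [0.018, -0.036, 0.004, 0.0, 0.0, 0.0], [0.017, -0.035, 0.004, -0.001, 0.0, 0.0]]
```

Dropper stands at (.585,-.191) with its top at z=.097. Now the slim vial at (.4697,-.1325).

>>> {"fn": "play_rows", "kwargs": {
  "deltas": [
    [0.018, -0.036, 0.004, 0, 0, 0],
    [0.018, -0.035, 0.004, 0, 0, 0],
    [0.018, -0.036, 0.004, 0, 0, 0],
    [0.019, -0.035, 0.004, 0, 0, 0],
    [0, 0, 0.04, 0, 0, 0],
    [0, 0, 0.05, 0, 0, 0],
    [0, 0, 0.045, 0, 0, 0],
    [0, 0, 0.025, 0, 0, 0],
    [0, 0, 0.01, 0, 0, 0],
    [0, 0, 0, 0, 0, 0],
    [0, 0, 0, 0, 0, 0]
  ]
}}

```text
time_s: 15.6
ee_pos: [0.471, -0.1328, 0.1954]
orientation: [2.222, 2.221, 0.0]
wrist_force: [1.2, 0.0, -0.4]
gripper_width: 0.0854
grip_force: 0.0
```

>>> {"fn": "play_rows", "kwargs": {
  "deltas": [
    [0, 0, 0, 0, 0, 0],
    [0, 0, 0, 0, 0, 0],
    [0, 0, 0, 0, 0, 0],
    [0, 0, 0, 0, 0, 0],
    [0, 0, 0, 0, 0, 0],
    [0, 0, 0, 0, 0, 0],
    [0, 0, 0, 0, 0, 0],
    [0, 0, 0, 0, 0, 0],
    [0, 0, 0, 0, 0, 0],
    [0, 0, 0, 0, 0, 0]
  ],
  "claw": 0
}}

```text
time_s: 16.6
ee_pos: [0.4709, -0.1328, 0.1957]
orientation: [2.221, 2.22, 0.0]
wrist_force: [-1.5, 0.5, 5.3]
gripper_width: 0.0207
grip_force: 58.6
```

```bash
python3 plan.py .470,-.1325,.32,0 .584,.1815,.32,-10
```

```text
t 16.6 pos [ 0.4709 -0.1328  0.1957] psi -0.0 q [-0.44  0.32 -0.5   0.75 -0.    1.13] F [-1.5  0.5  5.3] w 0.0207 g 58.6
.470,-.1325,.32,0 4
[[0.0, 0.0, -0.039, 0.0, 0.0, 0.0], [0.0, 0.0, -0.039, 0.0, 0.0, 0.0], [0.0, -0.001, -0.039, 0.0, 0.0, 0.0], [0.0, 0.0, -0.038, 0.0, 0.0, 0.0]]
.584,.1815,.32,-10 9
[[0.044, 0.016, 0.0, 0.0, 0.0, 0.006], [0.044, 0.015, 0.0, 0.0, 0.0, 0.006], [0.044, 0.014, 0.0, 0.0, 0.0, 0.006], [0.044, 0.013, 0.0, 0.0, 0.0, 0.006], [0.045, 0.013, 0.0, 0.0, 0.0, 0.006], [0.045, 0.012, 0.0, 0.0, 0.0, 0.006], [0.045, 0.011, 0.0, 0.0, 0.0, 0.006], [0.045, 0.01, 0.0, 0.0, 0.0, 0.007], [0.046, 0.008, 0.0, 0.0, 0.0, 0.006]]
```

>>> {"fn": "play_rows", "kwargs": {
  "deltas": [
    [0, 0, -0.03, 0, 0, 0],
    [0, 0, -0.045, 0, 0, 0],
    [0, -0.001, -0.045, 0, 0, 0],
    [0, 0, -0.036, 0, 0, 0]
  ]
}}

```text
time_s: 17.0
ee_pos: [0.47, -0.1327, 0.3218]
orientation: [2.221, 2.22, 0.001]
wrist_force: [0.8, -1.0, -0.6]
gripper_width: 0.021
grip_force: 58.7
```

>>> {"fn": "play_rows", "kwargs": {
  "deltas": [
    [0.044, 0.016, 0, 0, 0, 0.006],
    [0.044, 0.015, 0, 0, 0, 0.006],
    [0.044, 0.014, 0, 0, 0, 0.006],
    [0.044, 0.013, 0, 0, 0, 0.006],
    [0.045, 0.013, 0, 0, 0, 0.006],
    [0.045, 0.012, 0, 0, 0, 0.006],
    [0.045, 0.011, 0, 0, 0, 0.006],
    [0.045, 0.01, 0, 0, 0, 0.007],
    [0.046, 0.008, 0, 0, 0, 0.006],
    [0, 0, 0, 0, 0, 0],
    [0, 0, 0, 0, 0, 0]
  ]
}}

```text
time_s: 18.1
ee_pos: [0.5838, 0.1823, 0.3192]
orientation: [-2.403, -2.023, 0.002]
wrist_force: [-0.3, 0.2, -0.3]
gripper_width: 0.021
grip_force: 58.7
```

```bash
python3 look.py w7 .584,.1815,.047,.029,-16.8 .584,.1815,.047,.020,-16.8; python3 obj.py w7 .584 .1815 .044 .051 .035;python3 plan.py
python3 - <<'E'
import pickle
from h import *
o,s=pickle.load(open("w7.pkl","rb"));C=fishcloud_tool(s)
q=C[(s["depth"]>0)&(abs(C[...,1])<.013)&(abs(C[...,0])<.025)&(C[...,2]>.12)&(C[...,2]<.21)]
for z in np.arange(.13,.21,.01):
    p=q[abs(q[:,2]-z)<.005]
    if len(p): print(z.round(3),len(p),p.min(0).round(4),p.max(0).round(4))
E
```

```text
crop origin(2x) 160 131 centre [400 300]
1977 [0.5557 0.154  0.044 ] [0.6131 0.2106 0.049 ] ctr [0.5844 0.1823 0.0465]
t 18.15 pos [0.5836 0.1814 0.3193] psi -9.9 q [ 0.17  0.42 -0.01  1.14 -0.    1.91] F [ 0.4  0.1 -1. ] w 0.0211 g 58.7
0.13 931 [-0.012  -0.0129  0.125 ] [0.0125 0.013  0.135 ]
0.14 1971 [-0.0123 -0.013   0.135 ] [0.0118 0.013  0.145 ]
0.15 960 [-0.0118 -0.013   0.145 ] [0.0125 0.0129 0.155 ]
0.16 670 [ 0.0048 -0.013   0.155 ] [0.013 0.013 0.165]
0.17 447 [ 0.0046 -0.013   0.165 ] [0.0136 0.0129 0.1749]
0.18 318 [ 0.0037 -0.0124  0.1751] [0.0128 0.0102 0.185 ]
0.19 288 [ 0.0023 -0.0129  0.185 ] [0.0126 0.0099 0.1948]
0.2 3 [ 0.0105 -0.0018  0.1953] [0.0118 0.0032 0.1957]
```

View pics/w7.png

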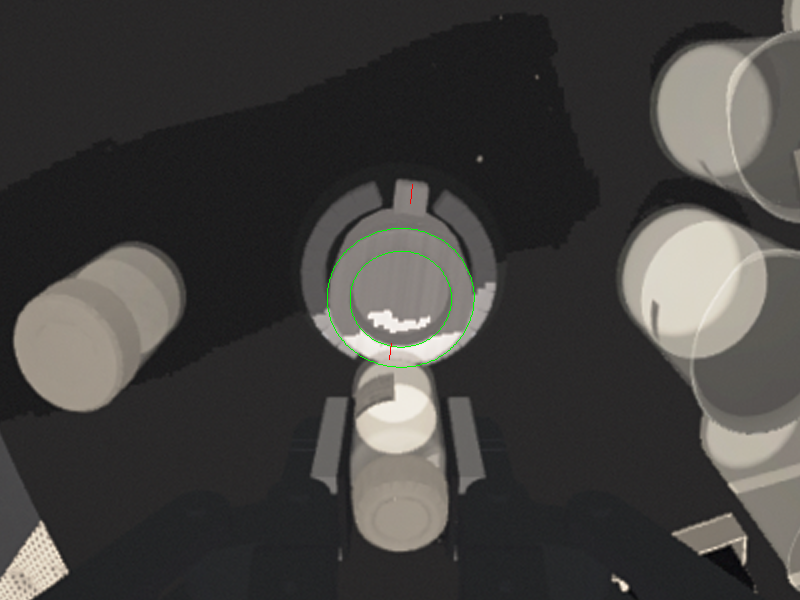

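The vial hangs straight over the pocket: rim centre (400,298), vial base at (397,400). Lowering.

>>> {"fn": "play_rows", "kwargs": {
  "deltas": [
    [0, 0, 0.03, 0, 0, 0],
    [0, 0, 0.035, 0, 0, 0],
    [0, 0, 0.025, 0, 0, 0],
    [0, 0, 0.01, 0, 0, 0],
    [0, 0, 0.005, 0, 0, 0],
    [0, 0, 0.004, 0, 0, 0],
    [0, 0, 0.002, 0, 0, 0],
    [0, 0, 0, 0, 0, 0],
    [0, 0, 0, 0, 0, 0]
  ]
}}

```text
time_s: 19.05
ee_pos: [0.5842, 0.1816, 0.2318]
orientation: [2.404, 2.021, 0.002]
wrist_force: [0.0, 0.6, -0.4]
gripper_width: 0.021
grip_force: 58.7
```

>>> {"fn": "play_rows", "kwargs": {
  "deltas": [
    [0, 0, 0.001, 0, 0, 0],
    [0, 0, 0.001, 0, 0, 0],
    [0, 0, 0, 0, 0, 0]
  ]
}}

```text
time_s: 19.35
ee_pos: [0.5839, 0.1816, 0.2294]
orientation: [2.405, 2.021, -0.0]
wrist_force: [-0.7, -0.6, -1.5]
gripper_width: 0.0209
grip_force: 58.7
```

>>> {"fn": "play_rows", "kwargs": {
  "deltas": [
    [0, 0, 0.001, 0, 0, 0],
    [0, 0, 0.001, 0, 0, 0],
    [0, 0, 0, 0, 0, 0]
  ]
}}

```text
time_s: 19.65
ee_pos: [0.5839, 0.1816, 0.2287]
orientation: [2.405, 2.021, 0.001]
wrist_force: [-1.8, -0.6, 4.4]
gripper_width: 0.0209
grip_force: 59.4
```

>>> {"fn": "play_rows", "kwargs": {
  "deltas": [
    [0, 0, 0, 0, 0, 0],
    [0, 0, 0, 0, 0, 0],
    [0, 0, 0, 0, 0, 0],
    [0, 0, 0, 0, 0, 0],
    [0, 0, 0, 0, 0, 0],
    [0, 0, 0, 0, 0, 0],
    [0, 0, 0, 0, 0, 0]
  ],
  "claw": 1
}}

```text
time_s: 20.35
ee_pos: [0.5839, 0.1815, 0.2278]
orientation: [2.405, 2.021, -0.0]
wrist_force: [-0.6, -1.2, 0.7]
gripper_width: 0.0857
grip_force: 0.0
```

>>> {"fn": "play_rows", "kwargs": {
  "deltas": [
    [0, 0, -0.02, 0, 0, 0],
    [0, 0, -0.04, 0, 0, 0],
    [0, 0, -0.05, 0, 0, 0],
    [0, 0, -0.05, 0, 0, 0],
    [0, 0, 0, 0, 0, 0],
    [0, 0, 0, 0, 0, 0]
  ]
}}

```text
time_s: 20.95
ee_pos: [0.5843, 0.1816, 0.3572]
orientation: [2.404, 2.02, 0.004]
wrist_force: [0.1, 0.5, -0.7]
gripper_width: 0.0854
grip_force: 0.0
```

```bash
python3 look.py w8 .584,.1815,.047,.029,-16.8 .584,.1815,.095,.0115,-16.8; python3 obj.py w8 .584 .1815 .044 .049 .035;python3 obj.py w8 .584 .1815 .088 .1 .035;python3 obj.py w8 .584 .1815 .053 .07 .025;python3 obj.py w8 .455 .192 .079 .085 .05;python3 plan.py .455,.192,.31,12.5
```

```text
crop origin(2x) 156 103 centre [400 300]
1478 [0.5554 0.1535 0.0441] [0.6129 0.2106 0.049 ] ctr [0.5842 0.182  0.0465]
512 [0.574  0.1721 0.0881] [0.5935 0.1915 0.0961] ctr [0.5838 0.1818 0.0921]
151 [0.5715 0.1831 0.053 ] [0.5943 0.1942 0.07  ] ctr [0.5829 0.1887 0.0615]
2063 [0.4302 0.168  0.079 ] [0.4801 0.2175 0.0839] ctr [0.4552 0.1928 0.0814]
t 21.0 pos [0.5838 0.1815 0.3556] psi -9.9 q [ 0.17  0.4   0.05  1.22 -0.    1.91] F [-0.5 -0.1 -0.8] w 0.0852 g 0.0
.455,.192,.31,12.5 4
[[-0.004, -0.04, 0.014, 0.0, 0.0, -0.031], [0.0, -0.04, 0.014, 0.0, 0.0, -0.031], [0.004, -0.04, 0.015, 0.0, 0.0, -0.031], [0.009, -0.04, 0.014, 0.0, 0.0, -0.032]]
```

Vial stands in the pocket at (.5838,.1818), top at z=.095, upright. Now the jar at (.4552,.1928).

>>> {"fn": "play_rows", "kwargs": {
  "deltas": [
    [-0.004, -0.04, 0.014, 0, 0, -0.031],
    [0, -0.04, 0.014, 0, 0, -0.031],
    [0.005, -0.04, 0.015, 0, 0, -0.031],
    [0.009, -0.04, 0.014, 0, 0, -0.032],
    [0, 0, 0, 0, 0, 0],
    [0, 0, 0.04, 0, 0, 0],
    [0, 0, 0.045, 0, 0, 0],
    [0, 0, 0.03, 0, 0, 0],
    [0, 0, 0.018, 0, 0, 0],
    [0, 0, 0, 0, 0, 0],
    [0, 0, 0, 0, 0, 0]
  ]
}}

```text
time_s: 22.1
ee_pos: [0.4552, 0.1928, 0.2033]
orientation: [-1.965, -2.45, 0.002]
wrist_force: [0.1, -0.5, 0.6]
gripper_width: 0.0856
grip_force: 0.0
```

>>> {"fn": "play_rows", "kwargs": {
  "deltas": [
    [0, 0, 0, 0, 0, 0],
    [0, 0, 0, 0, 0, 0],
    [0, 0, 0, 0, 0, 0],
    [0, 0, 0, 0, 0, 0],
    [0, 0, 0, 0, 0, 0],
    [0, 0, 0, 0, 0, 0],
    [0, 0, 0, 0, 0, 0],
    [0, 0, 0, 0, 0, 0]
  ],
  "claw": 0
}}

```text
time_s: 22.9
ee_pos: [0.4557, 0.1931, 0.2053]
orientation: [1.964, 2.45, 0.003]
wrist_force: [-0.5, -0.6, 5.2]
gripper_width: 0.0482
grip_force: 61.5
```

```bash
python3 plan.py .455,.192,.32,12.5 .52,-.1,.32,0 .584,-.335,.32,0
```

```text
t 22.9 pos [0.4557 0.1931 0.2053] psi 12.6 q [ 0.24  0.32 -0.48  0.77 -0.    1.59] F [-0.5 -0.6  5.2] w 0.0482 g 61.5
.455,.192,.32,12.5 3
[[0.0, 0.0, -0.048, 0.0, 0.0, 0.0], [-0.001, 0.0, -0.048, 0.0, 0.0, 0.0], [0.0, -0.001, -0.047, 0.001, 0.0, 0.0]]
.52,-.1,.32,0 8
[[-0.047, 0.0, 0.0, 0.0, 0.0, 0.009], [-0.047, 0.001, 0.0, 0.0, 0.0, 0.009], [-0.047, 0.003, 0.0, 0.0, 0.0, 0.009], [-0.046, 0.004, 0.0, 0.0, 0.0, 0.009], [-0.046, 0.005, 0.0, 0.0, 0.0, 0.008], [-0.046, 0.006, 0.0, 0.0, 0.0, 0.009], [-0.046, 0.008, 0.0, 0.0, 0.0, 0.008], [-0.047, 0.009, 0.0, 0.0, 0.0, 0.009]]
.584,-.335,.32,0 7
[[-0.042, 0.011, 0.0, 0.0, 0.0, 0.0], [-0.042, 0.012, 0.0, 0.0, 0.0, 0.0], [-0.042, 0.011, 0.0, 0.0, 0.0, 0.0], [-0.042, 0.012, 0.0, 0.0, 0.0, 0.0], [-0.042, 0.011, 0.0, 0.0, 0.0, 0.0], [-0.042, 0.012, 0.0, 0.0, 0.0, 0.0], [-0.041, 0.011, 0.0, 0.0, 0.0, 0.0]]
```

>>> {"fn": "play_rows", "kwargs": {
  "deltas": [
    [0, 0, -0.025, 0, 0, 0],
    [0, 0, -0.045, 0, 0, 0],
    [0, 0, -0.046, 0, 0, 0],
    [0, 0, -0.046, 0, 0, 0]
  ]
}}

```text
time_s: 23.3
ee_pos: [0.4549, 0.1929, 0.3352]
orientation: [1.965, 2.451, 0.0]
wrist_force: [0.1, 0.4, -1.2]
gripper_width: 0.0479
grip_force: 62.4
```

>>> {"fn": "play_rows", "kwargs": {
  "deltas": [
    [-0.047, 0, 0, 0, 0, 0.009],
    [-0.047, 0.001, 0, 0, 0, 0.009],
    [-0.047, 0.003, 0, 0, 0, 0.009],
    [-0.046, 0.004, 0, 0, 0, 0.009],
    [-0.046, 0.005, 0, 0, 0, 0.008],
    [-0.046, 0.006, 0, 0, 0, 0.009],
    [-0.046, 0.008, 0, 0, 0, 0.008],
    [-0.047, 0.009, 0, 0, 0, 0.009]
  ]
}}

```text
time_s: 24.1
ee_pos: [0.5202, -0.1009, 0.334]
orientation: [2.222, 2.219, 0.001]
wrist_force: [-0.4, 0.4, -2.2]
gripper_width: 0.0477
grip_force: 62.5
```

>>> {"fn": "play_rows", "kwargs": {
  "deltas": [
    [-0.042, 0.011, 0, 0, 0, 0],
    [-0.042, 0.012, 0, 0, 0, 0],
    [-0.042, 0.011, 0, 0, 0, 0],
    [-0.042, 0.012, 0, 0, 0, 0],
    [-0.042, 0.011, 0, 0, 0, 0],
    [-0.042, 0.012, 0, 0, 0, 0],
    [-0.041, 0.011, 0, 0, 0, 0],
    [0, 0, 0, 0, 0, 0],
    [0, 0, 0, 0, 0, 0]
  ]
}}

```text
time_s: 25.0
ee_pos: [0.5839, -0.3346, 0.3331]
orientation: [-2.223, -2.219, -0.0]
wrist_force: [0.1, 0.7, -1.1]
gripper_width: 0.0481
grip_force: 62.5
```

```bash
python3 look.py w9 .584,-.335,.015,.039,0 .584,-.335,.015,.034,0; python3 obj.py w9 .584 -.335 .012 .018 .05;python3 plan.py
python3 - <<'E'
import pickle
from h import *
o,s=pickle.load(open("w9.pkl","rb"));C=fishcloud_tool(s)
q=C[(s["depth"]>0)&(abs(C[...,1])<.02)&(abs(C[...,0])<.035)&(C[...,2]>.11)&(C[...,2]<.22)]
for z in np.arange(.12,.22,.01):
    p=q[abs(q[:,2]-z)<.005]
    if len(p): print(z.round(3),len(p),p.min(0).round(4),p.max(0).round(4))
E
```

```text
crop origin(2x) 159 98 centre [400 300]
1028 [ 0.5443 -0.3598  0.0121] [ 0.6218 -0.295   0.0172] ctr [ 0.5831 -0.3274  0.0147]
t 25.05 pos [ 0.5838 -0.3337  0.3333] psi -0.0 q [-0.64  0.53  0.2   1.24  0.    0.93] F [-0.1  0.8 -0.3] w 0.048 g 62.5
0.12 6226 [-0.0181 -0.02    0.1216] [0.0248 0.02   0.125 ]
0.13 3485 [-0.0159 -0.0199  0.125 ] [0.026 0.02  0.135]
0.14 1097 [ 0.0146 -0.02    0.135 ] [0.026  0.02   0.1443]
0.15 925 [ 0.0131 -0.02    0.1476] [0.0251 0.0198 0.155 ]
0.16 889 [ 0.0139 -0.02    0.155 ] [0.0254 0.0199 0.165 ]
0.17 630 [ 0.0146 -0.02    0.165 ] [0.0254 0.0199 0.175 ]
0.18 533 [ 0.0145 -0.0199  0.175 ] [0.0251 0.0199 0.185 ]
0.19 460 [ 0.0145 -0.02    0.185 ] [0.0252 0.0198 0.195 ]
0.2 315 [ 0.0144 -0.02    0.195 ] [0.025  0.0198 0.2043]
```

View pics/w9.png

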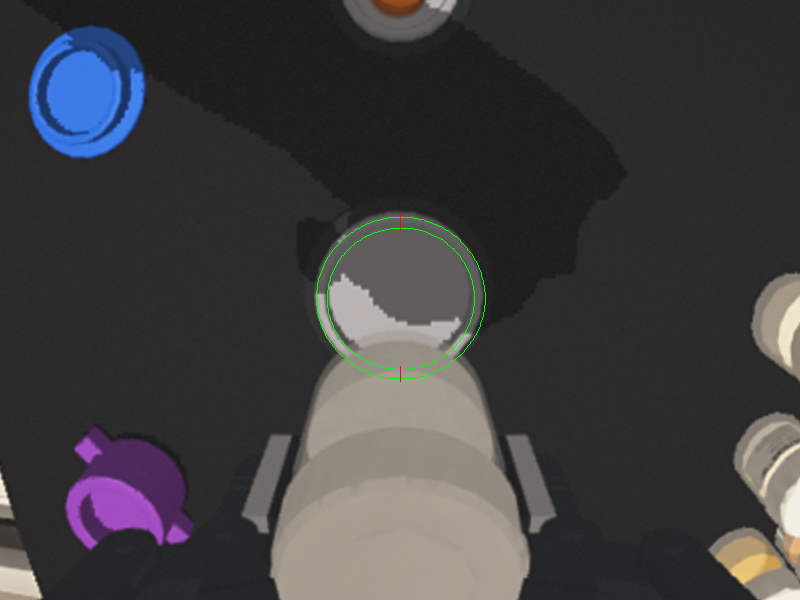

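The cup ring centre (.583,-.334) lies directly under the level jar. Lowering.

>>> {"fn": "play_rows", "kwargs": {
  "deltas": [
    [0, -0.001, 0.035, 0, 0, 0],
    [0, 0, 0.04, 0, 0, 0],
    [0, 0, 0.035, 0, 0, 0],
    [0, 0, 0.02, 0, 0, 0],
    [0, 0, 0.01, 0, 0, 0],
    [0, 0, 0.006, 0, 0, 0],
    [0, 0, 0.004, 0, 0, 0],
    [0, 0, 0.002, 0, 0, 0],
    [0, 0, 0, 0, 0, 0],
    [0, 0, 0, 0, 0, 0]
  ]
}}

```text
time_s: 26.05
ee_pos: [0.5836, -0.3341, 0.2127]
orientation: [2.221, 2.22, 0.0]
wrist_force: [-0.4, -0.0, -1.7]
gripper_width: 0.0479
grip_force: 62.5
```

>>> {"fn": "play_rows", "kwargs": {
  "deltas": [
    [0, 0, 0.001, 0, 0, 0],
    [0, 0, 0.001, 0, 0, 0],
    [0, 0, 0, 0, 0, 0]
  ]
}}

```text
time_s: 26.35
ee_pos: [0.5834, -0.334, 0.2104]
orientation: [2.222, 2.221, -0.0]
wrist_force: [0.3, -0.8, -1.4]
gripper_width: 0.0479
grip_force: 62.5
```

>>> {"fn": "play_rows", "kwargs": {
  "deltas": [
    [0, 0, 0.001, 0, 0, 0],
    [0, 0, 0.001, 0, 0, 0],
    [0, 0, 0, 0, 0, 0]
  ]
}}

```text
time_s: 26.65
ee_pos: [0.5833, -0.334, 0.2103]
orientation: [2.221, 2.22, -0.0]
wrist_force: [-2.4, 1.2, 7.4]
gripper_width: 0.0477
grip_force: 63.3
```

>>> {"fn": "play_rows", "kwargs": {
  "deltas": [
    [0, 0, 0, 0, 0, 0],
    [0, 0, 0, 0, 0, 0],
    [0, 0, 0, 0, 0, 0],
    [0, 0, 0, 0, 0, 0],
    [0, 0, 0, 0, 0, 0],
    [0, 0, 0, 0, 0, 0]
  ],
  "claw": 1
}}

```text
time_s: 27.25
ee_pos: [0.5834, -0.3339, 0.2085]
orientation: [-2.222, -2.221, 0.0]
wrist_force: [0.6, -0.2, -0.9]
gripper_width: 0.0855
grip_force: 0.0
```

>>> {"fn": "play_rows", "kwargs": {
  "deltas": [
    [0, 0, -0.02, 0, 0, 0],
    [0, 0, -0.04, 0, 0, 0],
    [0, 0, -0.05, 0, 0, 0],
    [0, 0, -0.05, 0, 0, 0],
    [-0.03, -0.03, -0.02, 0, 0, 0],
    [-0.03, -0.03, 0, 0, 0, 0],
    [-0.03, -0.03, 0, 0, 0, 0],
    [0, 0, 0, 0, 0, 0],
    [0, 0, 0, 0, 0, 0]
  ]
}}

```text
time_s: 28.15
ee_pos: [0.5107, -0.4065, 0.3527]
orientation: [-2.224, -2.219, -0.001]
wrist_force: [0.0, 0.3, -0.7]
gripper_width: 0.0858
grip_force: 0.0
```

```bash
python3 look.py w10 .5835,-.334,.087,.025,0; python3 obj.py w10 .5835 -.334 .083 .09 .05; python3 obj.py w10 .5835 -.334 .02 .05 .05; python3 plan.py
python3 - <<'E'
from rig import r
from h import *
s=r.snapshot("top");C=cloud(s)
cv2.imwrite("pics/end.png",cv2.resize(s["image"][150:270,130:450,::-1],(800,300),interpolation=cv2.INTER_CUBIC))
for n,x,y,z in(("vial",.584,.182,.095),("adapter",.584,.182,.047),("jar",.584,-.334,.087),("dropper",.585,-.191,.096),("squat",.59,.067,.05),("glass",.59,-.083,.056)):
    q=C[(np.hypot(C[...,0]-x,C[...,1]-y)<.035)&(abs(C[...,2]-z)<.005)]
    print(n,len(q),((q.min(0)+q.max(0))/2).round(3) if len(q) else"")
E
```

```text
crop origin(2x) 320 0 centre [436 250]
3253 [ 0.5573 -0.3589  0.083 ] [ 0.6076 -0.3095  0.0893] ctr [ 0.5825 -0.3342  0.0862]
260 [ 0.5571 -0.3564  0.0202] [ 0.576  -0.3103  0.0498] ctr [ 0.5665 -0.3333  0.035 ]
t 28.2 pos [ 0.5113 -0.4058  0.3526] psi -0.0 q [-0.79  0.48  0.17  1.26  0.    0.78] F [ 0.6 -0.   0.1] w 0.0851 g 0.0
vial 38 [0.584 0.18  0.094]
adapter 173 [0.584 0.181 0.047]
jar 160 [ 0.588 -0.33   0.087]
dropper 9 [ 0.587 -0.191  0.094]
squat 71 [0.589 0.067 0.049]
glass 67 [ 0.59  -0.083  0.056]
```

View pics/end.png

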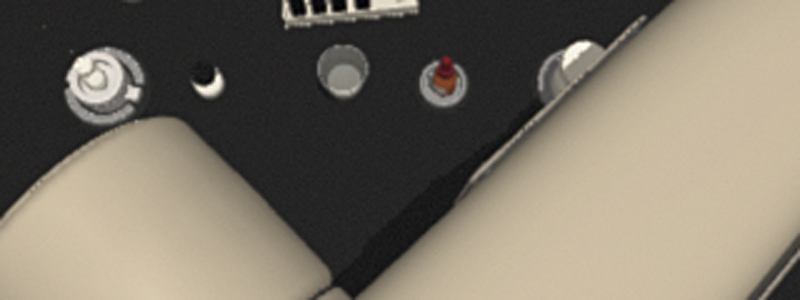

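The view shows the vial in the adapter (95,75), squat vial (207,78) and glass (343,70) unmoved, and the dropper in its cup (443,80). The jar is in the wide cup (580,70), partly hidden by the arm, and the wrist camera puts it at (.5825,-.334). Handing in.

```bash
python3 -c "
from rig import r;print(r.close_job())"
```

```text
the job is handed in; nothing more can be done
None
```

I handed the job in at about 28 s. The adapter is seated in the keyed base with the slim vial in its pocket, the jar is in the wide cup and the dropper in the narrow cup. Everything is let go and the bystanders are unmoved by the last camera check; no verdict was returned.

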